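# Put the cordless kitchen tools' battery packs on charge

### The job

Put the battery packs on charge: plug every pack on the flap fully home into a socket of its own size in the charging station, thick packs in the two wide outer sockets and slim packs in the two narrow inner ones. When all are in, swing the station's sprung lever right over to its stop and let it spring back, then press the three round keys fully down, one at a time, starting with the key nearest the lever and ending with the farthest. Leave the breakfast things where they are.

Things in the scene. Friction and masses are not known exactly. Their poses are not given: they have to be found in the camera images.
- thick_pack_a: thick battery pack: upright white block with a black plug end below, 54 mm (its x) by 64 mm (its y), 76 mm tall, 0.3 kg; its foot edges are bevelled 2 mm. Origin: centre of its underside, z up through the pack. Turning it half round makes no difference. May be absent.
- thick_pack_b: thick battery pack: upright white block with a black plug end below, 54 mm (its x) by 64 mm (its y), 76 mm tall, 0.3 kg; its foot edges are bevelled 2 mm. Origin: centre of its underside, z up through the pack. Turning it half round makes no difference. May be absent.
- slim_pack_a: slim battery pack: same as the thick pack but 36 mm (its x) by 64 mm (its y), 76 mm tall, 0.22 kg. Origin: centre of its underside, z up. Turning it half round makes no difference. May be absent.
- slim_pack_b: slim battery pack: same as the thick pack but 36 mm (its x) by 64 mm (its y), 76 mm tall, 0.22 kg. Origin: centre of its underside, z up. Turning it half round makes no difference. May be absent.
- station: grey charging station fixed to the flap: 190 mm (x) by 396 mm (y, from -161 to +235 mm), top face 45 mm above the flap. Along its rear half four rectangular sockets stand in a row along y; along its front (-x, robot side) three round white keys; at its left (+y) end a sprung lever. Origin: on the flap under the middle of the socket row in y and the middle in x.
- thick_socket_a (a point): centre of the mouth, level with the station's top, of the leftmost (+y) socket, for a thick pack: 57 mm (x) by 67 mm (y) opening, 30 mm deep, axes as the station's (a pack's x lies along the socket's x). A pack fully home stands on the socket floor with its underside 30 mm below the mouth and 46 mm standing out. Neighbouring sockets are 78 mm apart.
- thick_socket_b (a point): centre of the mouth, level with the station's top, of the rightmost (-y) socket, for a thick pack: 57 mm (x) by 67 mm (y) opening, 30 mm deep, axes as the station's (a pack's x lies along the socket's x). A pack fully home stands on the socket floor with its underside 30 mm below the mouth and 46 mm standing out. Neighbouring sockets are 78 mm apart.
- slim_socket_a (a point): centre of the mouth, level with the station's top, of the second from left socket, for a slim pack: 39 mm (x) by 67 mm (y) opening, 30 mm deep, axes as the station's (a pack's x lies along the socket's x). A pack fully home stands on the socket floor with its underside 30 mm below the mouth and 46 mm standing out. Neighbouring sockets are 78 mm apart.
- slim_socket_b (a point): centre of the mouth, level with the station's top, of the third from left socket, for a slim pack: 39 mm (x) by 67 mm (y) opening, 30 mm deep, axes as the station's (a pack's x lies along the socket's x). A pack fully home stands on the socket floor with its underside 30 mm below the mouth and 46 mm standing out. Neighbouring sockets are 78 mm apart.
- lever (a joint): lever angle, rad: 0 at rest (leaning 0.5 rad towards the station's -x), 1.0 at its stop (leaning 0.5 rad towards +x). A spring brings it back; about 5 N at the head holds it at the stop.
- lever_head (a point): centre of the lever's black head (24 by 44 mm across in y, 30 mm tall), 88 mm from the pivot; moves with the lever.
- lever_pivot (a point): pivot axis of the lever, along the station's y, 63 mm above the flap.
- key_a (a joint): travel of the round key that is nearest the lever, m: 0 up, 0.007 fully down; springs back; 4 N for full travel.
- key_a_top (a point): centre of the top face of the round key that is nearest the lever, 34 mm in diameter, 23 mm above the station's top when up, pressed straight down.
- key_b (a joint): travel of the round key that is in the middle, m: 0 up, 0.007 fully down; springs back; 4 N for full travel.
- key_b_top (a point): centre of the top face of the round key that is in the middle, 34 mm in diameter, 23 mm above the station's top when up, pressed straight down.
- key_c (a joint): travel of the round key that is farthest from the lever, m: 0 up, 0.007 fully down; springs back; 4 N for full travel.
- key_c_top (a point): centre of the top face of the round key that is farthest from the lever, 34 mm in diameter, 23 mm above the station's top when up, pressed straight down.
- preserve_pot: closed amber glass pot, 70 mm in diameter, 95 mm tall, behind the station; origin centre of underside. Not to be disturbed.
- ramekin: white ceramic ramekin, 84 mm across, 45 mm tall; origin centre of underside. Not to be disturbed.
- egg_cup: silicone egg cup, 52 mm across, 60 mm tall; origin centre of underside. Not to be disturbed.
- teaspoon: steel teaspoon, 140 mm long, lying on the flap; origin under its middle. Not to be disturbed.
There are look-alikes about, which are no part of the job. Leave any purple or yellow look-alike of the slim_pack_b alone. What is shaped like the slim_pack_a but green or yellow is not meant.

How it is judged:
By the outcome, as a careful person would: the job done as asked, in the order asked, and still so for the second after the job is handed in, with the robot touching nothing.
Of thick_pack_a, thick_pack_b, slim_pack_a, slim_pack_b only 3 to 4 are there at a start; the rules pass over those that are not, and their reading is None.
At some moment in a run one of thick_pack_a, thick_pack_b, slim_pack_a, slim_pack_b may be knocked a few centimetres aside while the robot is not near it.
Once in a run the grip may slacken for a moment while it holds something.
It also fails if it takes over 210 s, if anything falls off the work surface, if the arm or the gripper's body presses on something with over 40 N, if the wrist force passes 120 N, or if a joint passes its speed limit or range.

### The arm

A 6-joint arm with a two-finger parallel gripper is mounted at the origin on the work surface. World frame = base frame: x ahead of the robot, y to its left, z up, the work surface at z = 0. Lengths are in m, angles in rad, forces in N, time in s.
With the tool pointing down it reaches from about 0.425 to 0.95 m from the base axis. Payload 3.5 kg.
Tool frame: the origin (TCP) lies on the centre line of the jaws, within the pads' length; the fingertips stand 19 mm ahead of it and the grasp point (between the pads) is the TCP; z points along the fingers, y is the line along which they close (so a half turn about z gives the same grasp; the last joint's range is limited). The gripper opens to 85 mm and grips with 20 to 120 N. Pads are 22 mm wide; open, the fingers measure 114 mm over their backs; the gripper's body (76 mm by 85 mm) begins 54 mm behind the grasp point. The pads swing forward as they close: fully open they stand 13 mm farther back than shut.
Start: joints at [1.073, 0.286, 1.577, -0, 1.279, -0.15], TCP at [0.23, 0.635, 0.25] pointing down, gripper open.
Joint ranges: [-2.77, 2.77], [-0.9, 2.22], [0.21, 2.48], [-1.53, 4.67], [0.24, 2.81], [-2.84, 2.84]. Speed limits (rad/s): [2.79, 2.79, 3.14, 3.14, 3.14, 3.14].

### API

Orientations are given as a unit quaternion [x, y, z, w].
In Python, from plant import ctrl, imaging gives the robot as it stands. The module is installed in compiled form; this text tells all that it offers.
- The arm moves only by the shell command python3 -m handwheel 'ROWS' [OPENING] [FORCE]. ROWS is JSON, one flat list of numbers, 6 for each row, row after row: the shift along the world's x, y, z in units of 150 mm (1.0 is 150 mm), then the turn, a rotation vector about the world's x, y, z in units of 90 degrees (1.0 is 90 degrees). In form: [tx, ty, tz, rx, ry, rz, tx, ty, tz, rx, ry, rz, ...]. A call has 1 to 5 rows; each row shifts and turns the commanded pose from where the row before left it; what a row does not reach is not made up. A row lasts 1/12 s, in which the tool goes at most 41.7 mm and 7.16 degrees, less where a joint would pass 70% of its speed; a pose out of reach is approached as far as the arm can. A call with a number of a shift or a turn outside -1 to 1 is refused whole. A call with a gripper value outside its range is refused whole. OPENING is the opening, from 0 (shut) to 1 (fully open), set as the call begins (- or left out, the last holds). The fingers move at their own pace and stop on an object; FORCE is the grip in N (left out, the last holds). Time passes only in rows, so rows that do not move let the fingers close. It gives the time, the measured TCP pose, the force, the opening and the grip force at its end, in the units of the state.
- ctrl.get_state(): the state, without advancing time (a new reading comes with each control period).
- imaging.read_camera(name): name is "scene" or "top"; returns (picture, depth): 420x560x3 uint8, blue, green, red; 420x560 float32, m along the optical axis (not along the pixel's ray), 0 where there is no reading.
- imaging.get_calibration(name): a dict with "fovy" (degrees; the focal length in pixels is half the picture's height over the tangent of half this angle, whatever the lens; pixels are square), "cx", "cy" (the principal point, pixels), "R" (3x3) and "t" (3): a world point X has camera coordinates R X + t. Camera axes: x right, y down, z forward; pixel columns grow to the right and rows downward; lengths in m; the calibration is good to about 2 mm. A picture is of the moment at which its call begins. get_calibration takes no time and is no camera call.
- ctrl.sign_off(): hands the job in; it is judged then, once.
The state is a dict: "time": time; "qpos": joint angles; "dq": joint speeds; "joint_efforts": joint torques, N m; "eef_pos": TCP position; "tcp_rot": TCP orientation; "contact_force": force on the tool from outside, world axes, zero at the start; "wrist_torque": the same for the moment, N m; "opening": opening from 0.0 (shut) to 1.0 (fully open); "finger_force": force on a finger pad.
Only numpy, scipy, OpenCV 4.12 (cv2) and the standard library are available. Lean on these libraries where they do the work, as an engineer would, in place of code of your own. Each camera call takes 0.05 s, during which the arm holds its last target. There are 200 camera calls.

## Working session

There is one attempt and no reset: what is moved stays moved. The work goes in short steps, Python scripts to look and compute and a shell command to move; the robot and the scene stay as the last step left them, time stands still between calls to the robot, and variables do not carry over. Pictures are saved under pics/ and viewed, at most 14 in all, crops included, and the job is handed in when it is done.

```bash
mkdir -p pics; cat > h.py <<'E'
import numpy as np, cv2
from plant import ctrl, imaging
def snap(n,tag):
    p,d=imaging.read_camera(n); p=np.array(p); np.savez('pics/%s.npz'%tag,p=p,d=d); cv2.imwrite('pics/%s.png'%tag,p); return p,d
def cal(n):
    c=imaging.get_calibration(n); f=210/np.tan(np.radians(c['fovy'])/2); return f,c['cx'],c['cy'],np.array(c['R']),np.array(c['t'])
def ray(n,u,v):
    f,cx,cy,R,t=cal(n); d=R.T@np.array([(u-cx)/f,(v-cy)/f,1.]); return -R.T@t,d
def atz(n,u,v,z):
    o,d=ray(n,u,v); return o+d*(z-o[2])/d[2]
def proj(n,X):
    f,cx,cy,R,t=cal(n); c=R@np.asarray(X)+t; return cx+f*c[0]/c[2],cy+f*c[1]/c[2]
def cloud(n,d):
    f,cx,cy,R,t=cal(n); v,u=np.indices(d.shape); P=np.stack([(u-cx)/f*d,(v-cy)/f*d,d],-1); return (P-t)@R
E
python3 - <<'E'
from h import *
import json
for n in('scene','top'):
    p,d=snap(n,n+'0'); c=cal(n); print(n,c[:3],-c[3].T@c[4]); print((d>0).mean(),imaging.get_calibration(n).keys())
print(ctrl.get_state())
E
```

```text
scene (np.float64(474.0394154107573), 274.8241734918394, 206.35184275731675) [1.3581857  0.28143774 1.20888057]
0.9960034013605442 dict_keys(['fovy', 'cx', 'cy', 'R', 't'])
top (np.float64(529.5361446232286), 283.8970844844256, 203.49863515099935) [ 0.23124519 -0.06120396  1.62705033]
0.9956632653061225 dict_keys(['fovy', 'cx', 'cy', 'R', 't'])
{'time': 0.1, 'qpos': array([ 1.07301702e+00,  2.87095061e-01,  1.57803898e+00,  5.34217950e-06,
        1.27862259e+00, -1.49995536e-01]), 'dq': array([-0.00061967, -0.00204095, -0.00301227,  0.00039882,  0.00133327,
       -0.00055686]), 'joint_efforts': array([ 2.11129925e-03, -4.07299340e+01, -2.93699419e+01, -8.30366798e-05,
        3.35555982e-03, -3.38090494e-06]), 'eef_pos': array([0.22974725, 0.63410049, 0.24906894]), 'tcp_rot': array([ 1.73017501e-01,  9.84918156e-01, -1.02491423e-03, -3.46770566e-04]), 'contact_force': array([ 0.10043254, -0.31774005, -0.47725906]), 'wrist_torque': array([ 0.01122021, -0.0139452 ,  0.02551807]), 'finger_force': 0.0, 'opening': 1.0015642486169558}
```

View pics/scene0.png

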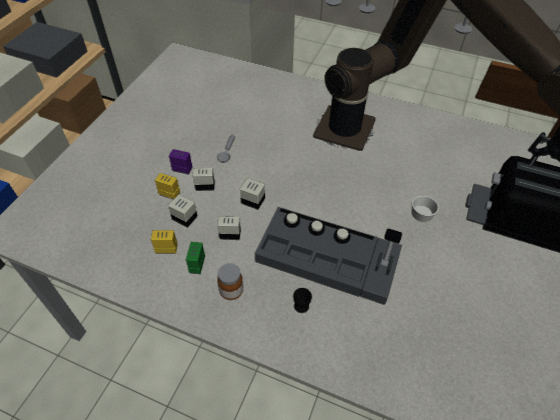

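View pics/top0.png

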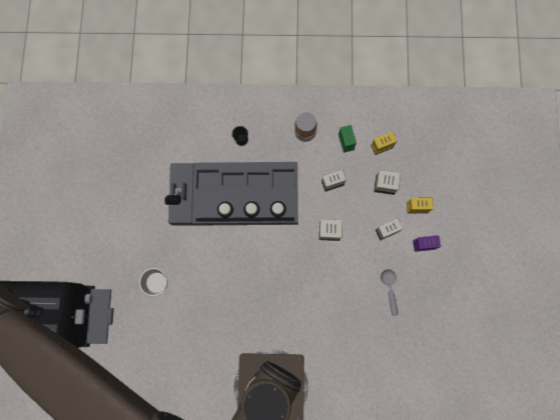

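The pictures show four white packs: slim at top-view (334,180) and (390,229), thick at (388,181) and (331,229). The station is centred near (234,193), its lever head is at (173,199), and the keys are at (225,209), (251,209) and (278,208). Next I measure from both views.

```bash
cat >> h.py <<'E'
def packs(tag='',new=True):
    out=[]
    for n in('top','scene'):
        if new: p,d=snap(n,n+tag)
        else: z=np.load('pics/%s%s.npz'%(n,tag)); p,d=z['p'],z['d']
        P=cloud(n,d); hsv=cv2.cvtColor(p,cv2.COLOR_BGR2HSV)
        m=((P[...,2]>.066)&(P[...,2]<.17)&(hsv[...,1]<60)&(P[...,0]>.35)&(P[...,0]<1.0)&(P[...,1]<.3)&(P[...,1]>-.65)).astype(np.uint8)
        k,l,s,c=cv2.connectedComponentsWithStats(m,connectivity=4)
        for i in range(1,k):
            if s[i,4]<40: continue
            Q=P[l==i]; zt=np.median(Q[Q[:,2]>np.percentile(Q[:,2],40)][:,2]); Q=Q[abs(Q[:,2]-zt)<.006]
            if len(Q)<30: continue
            r=cv2.minAreaRect((Q[:,:2]*1000).astype(np.float32)); C=np.cov(Q[:,:2].T); w,V=np.linalg.eigh(C); a=np.degrees(np.arctan2(V[1,1],V[0,1]))%180
            print(n,'px',c[i].round(1),'n',len(Q),'xy',(Q[:,:2].mean(0)*1000).round(1),'z %.1f'%(zt*1000),'rect',np.round(r[0],1),np.round(r[1],1),'long-axis deg %.1f'%a,'rms',(np.sqrt(w*12)*1000).round(1))
E
python3 - <<'E'
from h import *
packs('0',False)
for n in('top','scene'):
    z=np.load('pics/%s0.npz'%n); P=cloud(n,z['d'])
    X,Y,Z=P[...,0],P[...,1],P[...,2]
    print(n,'table',np.median(Z[(X>.35)&(X<.4)&(abs(Y)<.1)]))
    m=(Z>.038)&(Z<.052)&(X>.4)&(X<.8)&(Y>-.2)&(Y<.4)
    k,l,s,c=cv2.connectedComponentsWithStats(m.astype(np.uint8)); i=1+s[1:,4].argmax(); Q=P[l==i]
    r=cv2.minAreaRect((Q[:,:2]*1000).astype(np.float32)); print('station',np.median(Q[:,2]),r,s[i])
    m=((Z>.056)&(Z<.08)&(X>.45)&(X<.65)&(Y>-.1)&(Y<.25)).astype(np.uint8)
    k,l,s,c=cv2.connectedComponentsWithStats(m)
    for i in range(1,k):
        if s[i,4]>15: print(' key?',c[i].round(1),s[i,4],P[l==i].mean(0).round(4))
    m=(Z>.105)&(Z<.17)&(X>.45)&(X<.8)&(Y>.15)&(Y<.35); print(' head',m.sum(),P[m].mean(0), P[m].min(0),P[m].max(0))
    p=z['p']
    b=(450,0) if 0 else None
p=np.load('pics/top0.npz')['p'][150:235,160:310]; cv2.imwrite('pics/st.png',cv2.resize(p,None,fx=5,fy=5,interpolation=cv2.INTER_CUBIC))
E
```

```text
top px [305.4 122. ] n 263 xy [788.3 -90. ] z 96.6 rect [789.  -90.4] [57. 59.] long-axis deg 95.3 rms [52.8 53.8]
top px [333.4 178.1] n 216 xy [ 617.9 -177.9] z 77.7 rect [ 618.4 -177.2] [36.  64.2] long-axis deg 109.8 rms [36.5 63.5]
top px [387.8 180. ] n 345 xy [ 614.8 -339.9] z 77.6 rect [ 614.7 -340.7] [63.7 55. ] long-axis deg 87.9 rms [55.  63.2]
top px [176.7 195.8] n 80 xy [526.4 283.1] z 151.9 rect [528.  283.9] [26.5 31.9] long-axis deg 96.5 rms [25.1 33.8]
top px [224.5 208.2] n 64 xy [520.4 148. ] z 70.9 rect [520.  147.4] [27.4 31.2] long-axis deg 173.4 rms [25.1 30.4]
top px [250.3 208. ] n 66 xy [522.5  71. ] z 70.2 rect [523.2  70.5] [31.4 30.8] long-axis deg 48.6 rms [26.7 31. ]
top px [277.2 208. ] n 60 xy [523.9 -10.1] z 70.3 rect [523.7  -9.1] [29.2 30.2] long-axis deg 23.0 rms [26.7 28.4]
top px [330.3 228.3] n 339 xy [ 465.2 -169.2] z 77.6 rect [ 465.5 -169.2] [54.5 62.4] long-axis deg 85.0 rms [52.9 63.6]
top px [389.8 227.6] n 232 xy [ 470.7 -344.3] z 77.3 rect [ 470.2 -343.7] [35.8 63.7] long-axis deg 115.1 rms [35.8 63.8]
scene px [202.2 172.3] n 178 xy [
[... 1011 characters left out ...]
24.3 208.6] 157 [0.5198 0.1494 0.0646]
 key? [250.8 208.6] 172 [0.5216 0.0694 0.0642]
 key? [277.2 208.5] 167 [ 0.5235 -0.0099  0.0638]
 head 160 [0.52813316 0.28844017 0.14986878] [0.51418938 0.26753353 0.10592006] [0.55635717 0.31266277 0.16151714]
scene table -0.0009961238154772166
station 0.044067862106190486 ((575.8199462890625, 128.5609893798828), (197.3314208984375, 396.7200927734375), 1.423903465270996) [ 254  207  148   92 5387]
 key? [291.2 218.6] 131 [ 0.528  -0.0079  0.0634]
 key? [316.  226.7] 139 [0.5273 0.072  0.0633]
 key? [342.  234.4] 125 [0.5245 0.1528 0.064 ]
 head 228 [0.53723472 0.29093488 0.14203696] [0.51630787 0.26894551 0.10532085] [0.55581023 0.31284942 0.16117461]
```

View pics/st.png

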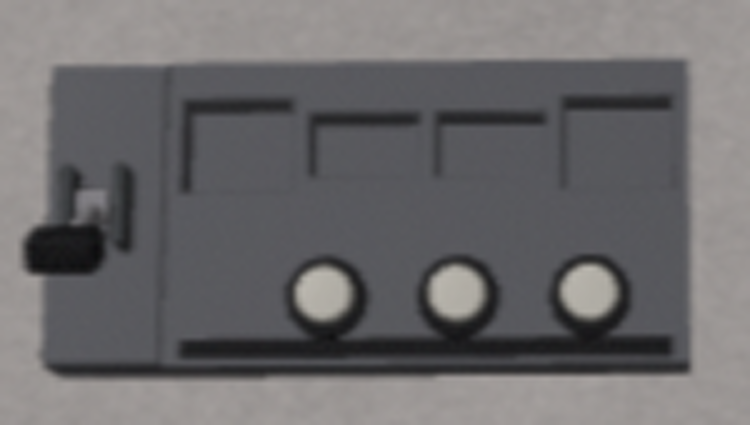

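The enlarged crop shows the four socket mouths. Their crop edges are: thick A cols 181–294, rows 100–193; slim A cols 309–420, rows 114–180; slim B cols 435–547, rows 112–179; thick B cols 561–673, rows 97–189. The station is turned by about 1.4°.

```bash
python3 - <<'E'
from h import *
B=dict(A=(181,294,100,193),sa=(309,420,114,180),sb=(435,547,112,179),B=(561,673,97,189))
for k,(a,b,c,e) in B.items():
    f=lambda u,v:atz('top',160+(u+.5)/5-.5,150+(v+.5)/5-.5,.045)[:2]*1000
    lo=f(a,e);hi=f(b,c);print(k,((lo+hi)/2).round(1),(hi-lo).round(1))
# floors from depth
for n in('top','scene'):
    z=np.load('pics/%s0.npz'%n); P=cloud(n,z['d']); X,Y,Z=P[...,0],P[...,1],P[...,2]
    m=((Z>.008)&(Z<.03)&(X>.55)&(X<.66)&(Y>-.06)&(Y<.25)).astype(np.uint8)
    k,l,s,c=cv2.connectedComponentsWithStats(m,connectivity=4)
    for i in range(1,k):
        if s[i,4]>25:
            Q=P[l==i]*1000; print(n,c[i].round(1),s[i,4],np.percentile(Q,2,0).round(0),np.percentile(Q,98,0).round(0))
a=np.radians(1.43); R=np.array([[np.cos(a),-np.sin(a)],[np.sin(a),np.cos(a)]])
# key spacing / origin estimates
for y in(117,39,-39,-117): print((np.array([577,91.8])+R@[40,y]).round(1))
p=np.load('pics/scene0.npz')['p'][200:305,250:410]; cv2.imwrite('pics/st2.png',cv2.resize(p,None,fx=5,fy=5,interpolation=cv2.INTER_CUBIC))
E
```

```text
A [615.7 209. ] [ 60.2 -66.9]
sa [616.7 130.6] [ 43.  -66.8]
sb [619.1  52.7] [ 43.6 -67.6]
B [622.1 -24.9] [ 59.4 -67.6]
top [207.2 179.2] 327 [597. 183.   9.] [646. 244.  27.]
top [282.5 178.9] 364 [601. -55.   9.] [652.  10.  28.]
top [257.5 178.9] 237 [609.  23.   9.] [641.  88.  29.]
top [232.2 179. ] 224 [607. 104.   9.] [639. 165.  28.]
scene [274.4 245.4] 297 [591. -59.   9.] [633.   2.  29.]
scene [299.2 253.6] 194 [597.  20.  10.] [622.  82.  28.]
scene [324.5 261.9] 201 [595.  98.  10.] [620. 162.  29.]
scene [350.3 270.3] 337 [584. 177.  10.] [625. 241.  28.]
[614.1 209.8]
[616.  131.8]
[618.   53.8]
[619.9 -24.2]
```

View pics/st2.png

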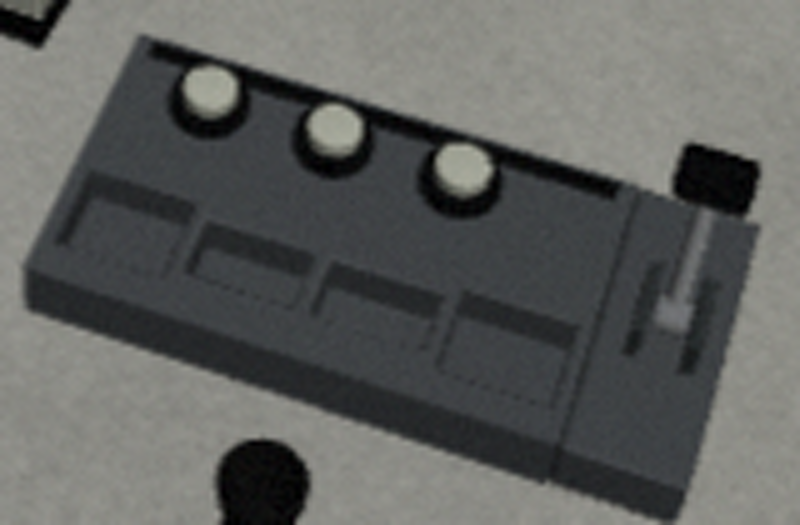

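The scene crop shows the same sockets. Thick B has corners (93,172),(195,208),(168,275),(62,243), and thick A has (463,292),(578,328),(553,405),(440,368).

```bash
python3 - <<'E'
from h import *
Q=dict(A=[(463,292),(578,328),(553,405),(440,368)],sa=[(330,263),(443,300),(428,350),(315,315)],sb=[(205,224),(313,257),(298,305),(188,270)],B=[(93,172),(195,208),(168,275),(62,243)])
for k,c in Q.items():
    W=np.array([atz('scene',250+(u+.5)/5-.5,200+(v+.5)/5-.5,.045)[:2]*1000 for u,v in c]); print(k,W.mean(0).round(1),W.round(0).tolist())
E
```

```text
A [616.6 212.1] [[591.0, 177.0], [588.0, 245.0], [643.0, 246.0], [645.0, 180.0]]
sa [619.4 135. ] [[602.0, 99.0], [601.0, 168.0], [636.0, 170.0], [639.0, 103.0]]
sb [620.6  56.3] [[605.0, 21.0], [602.0, 88.0], [636.0, 92.0], [639.0, 24.0]]
B [622.4 -20. ] [[596.0, -55.0], [597.0, 12.0], [647.0, 15.0], [650.0, -51.0]]
```

```bash
cat >> h.py <<'E'
from scipy.spatial.transform import Rotation as Ro
def to(x,y,z,yaw):
    "target mm, tool-y angle deg -> remaining shift in units and turn in units"
    s=ctrl.get_state(); p=s['eef_pos']; R=Ro.from_quat(s['tcp_rot']); M=R.as_matrix(); a=np.degrees(np.arctan2(M[1,1],M[0,1]))
    f=np.radians(yaw); T=np.array([[np.sin(f),np.cos(f),0],[-np.cos(f),np.sin(f),0],[0,0,-1]]).T
    # tool x = y cross z
    T[:,0]=np.cross(T[:,1],T[:,2]); rv=(Ro.from_matrix(T)*R.inv()).as_rotvec()/(np.pi/2)
    if abs(rv[2])>1: print('big turn')
    print('t %.1f pos'%s['time'],(p*1000).round(1),'yaw %.1f'%a,'F',s['contact_force'].round(1),'M',s['wrist_torque'].round(2),'op %.2f (%.1f mm) ff %.0f'%(s['opening'],s['opening']*85,s['finger_force']),'q6 %.2f'%s['qpos'][5])
    print('  shift',((np.array([x,y,z])/1000-p)/.15).round(3),'turn',rv.round(4))
E
H="python3 -m handwheel"
$H '[0.2,-0.2,0.03,0,0,-0.042, 0.2,-0.2,0.03,0,0,-0.042, 0.2,-0.2,0.03,0,0,-0.042, 0.2,-0.2,0.03,0,0,-0.042, 0.2,-0.2,0.03,0,0,-0.042]' 1
$H '[0.15,-0.22,0,0,0,-0.042, 0.15,-0.22,0,0,0,-0.042, 0.15,-0.22,0,0,0,-0.042, 0.15,-0.22,0,0,0,-0.042, 0.15,-0.22,0,0,0,-0.042]'
$H '[0,-0.27,0,0,0,-0.042, 0,-0.27,0,0,0,-0.042, 0,-0.27,0,0,0,-0.042, 0,-0.27,0,0,0,-0.042, 0,-0.27,0,0,0,-0.042]'
$H '[0,-0.27,0,0,0,-0.042, 0,-0.27,0,0,0,-0.042, 0,-0.27,0,0,0,-0.042, 0,-0.27,0,0,0,-0.042, 0,-0.27,0,0,0,-0.042]'
python3 -c "
from h import *
to(466,-168.3,200,-5.5); packs('1')"
```

```text
time: 0.52
eef_pos: [0.3772, 0.4865, 0.2719]
tcp_rot: [0.334, 0.943, -0.0, -0.0]
contact_force: [0.8, -0.4, -0.5]
opening: 1.001
finger_force: 0.0
time: 0.93
eef_pos: [0.4895, 0.3212, 0.2718]
tcp_rot: [0.484, 0.875, -0.0, -0.0]
contact_force: [0.6, -0.3, 0.3]
opening: 1.002
finger_force: 0.0
time: 1.35
eef_pos: [0.4883, 0.1188, 0.2718]
tcp_rot: [0.621, 0.784, -0.0, -0.0]
contact_force: [0.3, 0.4, 0.0]
opening: 1.0
finger_force: 0.0
time: 1.77
eef_pos: [0.4883, -0.0837, 0.272]
tcp_rot: [0.741, 0.671, -0.0, -0.0]
contact_force: [0.7, -1.1, -1.1]
opening: 1.001
finger_force: 0.0
big turn
t 1.8 pos [488.3 -83.7 272. ] yaw -5.7 F [ 0.7 -1.1 -1.1] M [ 0.02 -0.   -0.02] op 1.00 (85.1 mm) ff 0 q6 -0.28
  shift [-0.149 -0.564 -0.48 ] turn [-2.0000e-04  2.0000e-04 -1.8754e+00]
top px [305.5 122.1] n 272 xy [788.4 -89.8] z 96.8 rect [787.7 -90.1] [58.5 59.8] long-axis deg 144.0 rms [53.  54.5]
top px [336.4 176.2] n 135 xy [ 623.5 -185.5] z 77.5 rect [ 619. -179.] [36.3 58.8] long-axis deg 86.2 rms [32.3 53.8]
top px [387.8 179.9] n 312 xy [ 614.8 -340.6] z 77.7 rect [ 615.3 -340.3] [63.6 54.5]
[... 1013 characters left out ...]
216.7] n 55 xy [525.2 -10.2] z 69.0 rect [525.5 -10.1] [28.4 31.6] long-axis deg 137.3 rms [26.6 30.7]
scene px [227.7 221.7] n 216 xy [ 619.8 -176.6] z 75.5 rect [ 618.2 -177.2] [40.2 64.9] long-axis deg 109.2 rms [37.9 64.5]
scene px [341.7 232.7] n 49 xy [522.1 150.4] z 68.7 rect [521.1 150.6] [26.8 28.3] long-axis deg 133.1 rms [24.9 30.1]
scene px [387.9 247.4] n 30 xy [542.1 284.3] z 137.6 rect [542.4 283.5] [31.7 10.4] long-axis deg 88.5 rms [ 9.9 32.3]
scene px [378.6 259.7] n 46 xy [574.5 275.9] z 74.6 rect [574.  275.8] [52.2  7.8] long-axis deg 1.8 rms [ 8.1 53.5]
scene px [228.6 273.6] n 351 xy [789.3 -88.9] z 95.0 rect [787.3 -89.5] [63.4 57.4] long-axis deg 30.8 rms [52.7 55.3]
```

```bash
sed -i 's/T=np.array(.*/T=np.array([[0,0,0],[np.cos(f),np.sin(f),0],[0,0,-1.]]).T/' h.py
sed -i "s/'long-axis deg %.1f'%a/'long-axis deg %.1f rectang %.1f'%(a,r[2])/" h.py
cat >> h.py <<'E'
def boxfit(n,tag,x,y,w,l,z=.076):
    "fit top face w(x) by l(y) at height z by maximizing white inside minus ring, over x,y,yaw"
    from scipy.optimize import minimize
    p=np.load('pics/%s%s.npz'%(n,tag))['p']; g=cv2.cvtColor(p,cv2.COLOR_BGR2GRAY).astype(np.float32)
    s=.5; N=240 # rectified .5mm px around (x,y)
    uv=np.array([proj(n,((x+a)/1e3,(y+b)/1e3,z)) for a,b in((-60,-60),(60,-60),(60,60),(-60,60))],np.float32)
    Hm=cv2.getPerspectiveTransform(uv,np.array([(0,0),(N,0),(N,N),(0,N)],np.float32)); G=cv2.GaussianBlur(cv2.warpPerspective(g,Hm,(N,N),flags=cv2.INTER_LINEAR),(0,0),1.5)
    def smp(P): return cv2.remap(G,((P[...,0]+60)/s-.5).astype(np.float32),((P[...,1]+60)/s-.5).astype(np.float32),cv2.INTER_LINEAR)
    t=np.linspace(-.45,.45,60)
    def cost(q):
        c,sn=np.cos(q[2]/30),np.sin(q[2]/30); R=np.array([[c,sn],[-sn,c]]); e=0
        for k in(-3.5,3.5):
            W,L=w/2+k,l/2+k
            P=np.concatenate([np.c_[t*2*w/2,t*0+L],np.c_[t*w,t*0-L],np.c_[t*0+W,t*l],np.c_[t*0-W,t*l]])@R+q[:2]
            v=smp(P[None].reshape(1,-1,2)); e+= np.clip(v,60,150).mean()*(1 if k>0 else -1)
        return e
    best=min((minimize(cost,[a,b,c],method='Nelder-Mead',options=dict(initial_simplex=np.array([[a,b,c],[a+3,b,c],[a,b+3,c],[a,b,c+3]]))) for a in(-2,2) for b in(-2,2) for c in(-6,-2,2,6)),key=lambda r:r.fun)
    return round(x+best.x[0],1),round(y+best.x[1],1),round(np.degrees(best.x[2]/30),1),round(best.fun,1)
E
python3 - <<'E'
from h import *
for n in('top','scene'):
  for tag in '01':
    print(n,tag,boxfit(n,tag,466,-168.3,54,64),boxfit(n,tag,615.7,-339.5,54,64))
to(466,-168.3,200,-5.5)
E
```

```text
top 0 (np.float64(464.7), np.float64(-170.2), np.float64(-1.2), np.float64(-27.2)) (np.float64(615.7), np.float64(-340.1), np.float64(-7.4), np.float64(-33.3))
top 1 (np.float64(464.5), np.float64(-159.1), np.float64(-1.9), np.float64(-27.4)) (np.float64(615.0), np.float64(-339.8), np.float64(-7.5), np.float64(-28.7))
scene 0 (np.float64(466.6), np.float64(-166.0), np.float64(-1.7), np.float64(-29.4)) (np.float64(616.1), np.float64(-338.3), np.float64(-7.6), np.float64(-37.9))
scene 1 (np.float64(467.7), np.float64(-165.2), np.float64(-1.5), np.float64(-21.6)) (np.float64(616.0), np.float64(-338.2), np.float64(-7.6), np.float64(-29.7))
t 1.9 pos [488.6 -86.8 271.9] yaw -6.0 F [ 0.2  0.9 -0.2] M [ 0.03  0.04 -0.02] op 1.00 (84.9 mm) ff 0 q6 -0.27
  shift [-0.15  -0.543 -0.48 ] turn [ 0.001  -0.0004  0.0055]
```

```bash
H="python3 -m handwheel"
$H '[-0.05,-0.181,-0.16,0,0,0.017, -0.05,-0.181,-0.16,0,0,0.017, -0.05,-0.181,-0.16,0,0,0.017, 0,0,-0.2,0,0,0, 0,0,-0.2,0,0,0]' 1
python3 -c "
from h import *
to(466,-168,56,-1.5)"
```

```text
time: 2.28
eef_pos: [0.4663, -0.1641, 0.1394]
tcp_rot: [0.713, 0.701, 0.0, 0.001]
contact_force: [-0.3, 0.2, 1.0]
opening: 1.005
finger_force: 0.0
t 2.3 pos [ 466.3 -164.1  139.4] yaw -1.0 F [-0.3  0.2  1. ] M [ 0.03 -0.02 -0.02] op 1.01 (85.4 mm) ff 0 q6 -0.53
  shift [-0.002 -0.026 -0.556] turn [ 0.0002  0.0007 -0.0052]
```

```bash
H="python3 -m handwheel"
$H '[0,0,-0.18,0,0,-0.005, 0,0,-0.18,0,0,0, 0,0,-0.18,0,0,0, 0,0,0,0,0,0]'
python3 -c "
from h import *
to(466,-168,56,-1.5)"
$H '[0,0,0,0,0,0, 0,0,0,0,0,0, 0,0,0,0,0,0, 0,0,0,0,0,0, 0,0,0,0,0,0]' 0.4 80
$H '[0,0,0,0,0,0, 0,0,0,0,0,0, 0,0,0,0,0,0]' 0.4
python3 -c "
from h import *
to(466,-168,56,-1.5)"
```

```text
time: 2.62
eef_pos: [0.4624, -0.1603, 0.0536]
tcp_rot: [0.715, 0.699, -0.001, -0.006]
contact_force: [-0.9, 1.3, -0.6]
opening: 1.002
finger_force: 0.0
t 2.6 pos [ 462.4 -160.3   53.6] yaw -1.3 F [-0.9  1.3 -0.6] M [ 0.01  0.02 -0.04] op 1.00 (85.2 mm) ff 0 q6 -0.52
  shift [ 0.024 -0.052  0.016] turn [-0.0042 -0.0067 -0.0018]
time: 3.03
eef_pos: [0.4682, -0.1641, 0.0617]
tcp_rot: [0.716, 0.699, 0.001, 0.002]
contact_force: [-0.1, -0.0, 5.0]
opening: 0.618
finger_force: 85.6
time: 3.28
eef_pos: [0.4682, -0.1642, 0.0617]
tcp_rot: [0.716, 0.699, 0.001, 0.002]
contact_force: [1.1, 1.0, 7.3]
opening: 0.616
finger_force: 85.8
t 3.3 pos [ 468.2 -164.2   61.7] yaw -1.4 F [1.1 1.  7.3] M [0.23 0.19 0.  ] op 0.62 (52.3 mm) ff 86 q6 -0.52
  shift [-0.015 -0.026 -0.038] turn [ 0.0012  0.0024 -0.0013]
```

```bash
H="python3 -m handwheel"
$H '[0,0,0.1,0,0,0, 0,0,0.2,0,0,0, 0,0,0.2,0,0,0, 0,0,0.15,0,0,0, 0,0,0,0,0,0]'
$H '[0.15,0.14,0,0,0,0.006, 0.22,0.2,0,0,0,0.006, 0.22,0.2,0,0,0,0.006, 0.22,0.2,0,0,0,0.006, 0.22,0.2,0,0,0,0.006]'
$H '[0,0,0,0,0,0, 0,0,0,0,0,0, 0,0,0,0,0,0, 0,0,0,0,0,0]'
python3 - <<'E'
from h import *
to(622,-23.7,160,1.45)
for n in('top','scene'): snap(n,n+'2')
p=[]
for n,(u,v) in(('top',(280,180)),('scene',(268,200))):
    q=np.load('pics/%s2.npz'%n)['p'][v-60:v+60,u-65:u+65]; p.append(cv2.resize(q,None,fx=3,fy=3,interpolation=cv2.INTER_CUBIC))
cv2.imwrite('pics/h2.png',np.hstack(p))
E
```

```text
time: 3.7
eef_pos: [0.4693, -0.1649, 0.1623]
tcp_rot: [0.716, 0.699, 0.001, 0.005]
contact_force: [1.1, -0.9, -1.4]
opening: 0.619
finger_force: 85.3
time: 4.12
eef_pos: [0.6123, -0.0286, 0.1544]
tcp_rot: [0.699, 0.715, -0.001, -0.001]
contact_force: [0.6, -0.5, -3.1]
opening: 0.617
finger_force: 85.3
time: 4.45
eef_pos: [0.6109, -0.0307, 0.1553]
tcp_rot: [0.699, 0.715, -0.001, -0.001]
contact_force: [0.2, 0.6, -3.2]
opening: 0.623
finger_force: 86.0
t 4.5 pos [610.9 -30.7 155.3] yaw 1.3 F [ 0.2  0.6 -3.2] M [-0.   -0.02 -0.02] op 0.62 (52.9 mm) ff 86 q6 -0.24
  shift [0.074 0.047 0.032] turn [-0.0002 -0.0018  0.002 ]
```

View pics/h2.png

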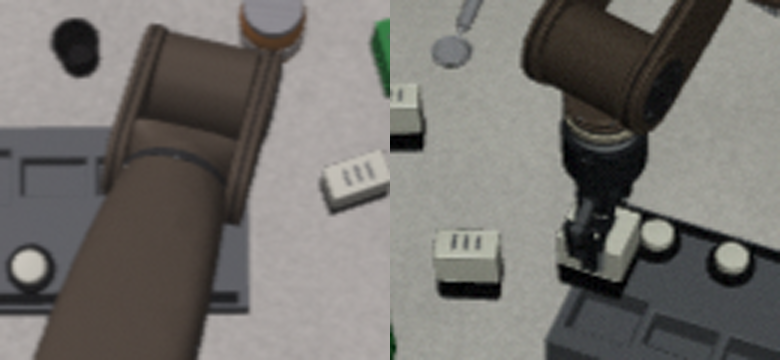

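```bash
cat >> h.py <<'E'
def held(tag,zlo,zhi,yaw=1.45,W=34,shot=True):
    "held pack extents in tool-aligned frame (mm rel. TCP), scene camera"
    s=ctrl.get_state(); e=s['eef_pos']*1000
    p,d=snap('scene','scene'+tag) if shot else (lambda z:(z['p'],z['d']))(np.load('pics/scene%s.npz'%tag))
    P=cloud('scene',d)*1000; D=P-e; a=np.radians(yaw); x=D[...,0]*np.cos(a)+D[...,1]*np.sin(a); y=-D[...,0]*np.sin(a)+D[...,1]*np.cos(a); z=D[...,2]
    m=(z>zlo)&(z<zhi)&(abs(x)<W+8)&(abs(y)<48)
    print('n',m.sum(),'x pct2/98',np.percentile(x[m],[1,2,5,50,95,98,99]).round(1),'y',np.percentile(y[m],[1,2,5,50,95,98,99]).round(1),'z',np.percentile(z[m],[1,99]).round(1))
    for lo in range(-60,20,10):
        k=m&(z>lo)&(z<=lo+10)
        if k.sum()>8: print('  z',lo,k.sum(),'y',y[k].min().round(1),np.percentile(y[k],[3,97]).round(1),y[k].max().round(1),'x',np.percentile(x[k],[3,97]).round(1))
E
python3 -c "
from h import *
held('2',-58,14,shot=False)"
```

```text
n 414 x pct2/98 [-23.5 -22.2 -19.7  25.4  32.1  39.1  40.3] y [-36.  -34.7 -33.2  12.8  27.2  27.4  27.7] z [-55.9  13.7]
  z -60 34 y -36.0 [-34.2  27.4] 27.8 x [-13.9  28.6]
  z -50 56 y -34.9 [-30.7  27.3] 27.5 x [-16.9  29.6]
  z -40 57 y -33.2 [-31.3  27.3] 27.9 x [-20.4  28.9]
  z -30 46 y -34.1 [-33.2  27.3] 27.4 x [-13.3  29.3]
  z -20 34 y -33.6 [-30.8  27.1] 27.8 x [-19.8  31.3]
  z -10 47 y -33.7 [-33.4  27.7] 27.9 x [-16.4  41.2]
  z 0 58 y -37.0 [-36.5  27.2] 27.4 x [-20.   40.2]
  z 10 82 y -36.0 [-35.4  26.7] 27.1 x [-23.9  27.3]
```

```bash
H="python3 -m handwheel"
$H '[0.037,0.035,-0.13,0,-0.002,0.002, 0.037,0.035,-0.13,0,0,0, 0,0,0,0,0,0, 0,0,0,0,0,0]'
python3 -c "
from h import *
to(622,-20.2,95,1.45)"
```

```text
time: 4.88
eef_pos: [0.622, -0.0202, 0.1165]
tcp_rot: [0.698, 0.716, 0.0, -0.0]
contact_force: [0.0, 1.0, -1.0]
opening: 0.619
finger_force: 85.9
t 4.9 pos [622.  -20.2 116.5] yaw 1.5 F [ 0.  1. -1.] M [ 0.04 -0.01  0.  ] op 0.62 (52.6 mm) ff 86 q6 -0.22
  shift [ 0.     0.    -0.143] turn [-0.0003 -0.0002 -0.    ]
```

```bash
H="python3 -m handwheel"
$H '[0,0,-0.04,0,0,0, 0,0,-0.04,0,0,0, 0,0,-0.02,0,0,0, 0,0,-0.02,0,0,0, 0,0,0,0,0,0]'
$H '[0,0,-0.02,0,0,0, 0,0,0,0,0,0]'
python3 -c "
from h import *
to(622,-20.2,95,1.45)"
```

```text
time: 5.3
eef_pos: [0.624, -0.0201, 0.1016]
tcp_rot: [0.698, 0.716, 0.001, 0.002]
contact_force: [-1.2, -0.4, 3.9]
opening: 0.62
finger_force: 86.9
time: 5.47
eef_pos: [0.6242, -0.0201, 0.1015]
tcp_rot: [0.698, 0.716, 0.001, 0.001]
contact_force: [-8.5, 0.7, 16.5]
opening: 0.619
finger_force: 88.4
t 5.5 pos [624.2 -20.1 101.5] yaw 1.5 F [-8.5  0.7 16.5] M [ 0.09  1.45 -0.06] op 0.62 (52.6 mm) ff 88 q6 -0.22
  shift [-0.014 -0.    -0.044] turn [ 0.0005  0.0018 -0.0007]
```

```bash
H="python3 -m handwheel"
$H '[-0.015,0,0,0,0,0, 0,0,0,0,0,0]'
$H '[-0.01,0,0,0,0,0, 0,0,0,0,0,0]'
$H '[0,0,-0.01,0,0,0, 0,0,0,0,0,0]'
python3 -c "
from h import *
to(622,-20.2,76.7,1.45)"
```

```text
time: 5.63
eef_pos: [0.6237, -0.0202, 0.1014]
tcp_rot: [0.698, 0.716, 0.003, 0.004]
contact_force: [-2.9, 1.2, 10.4]
opening: 0.614
finger_force: 88.0
time: 5.8
eef_pos: [0.6234, -0.0202, 0.1013]
tcp_rot: [0.698, 0.716, 0.004, 0.005]
contact_force: [0.3, 1.0, 7.4]
opening: 0.617
finger_force: 87.6
time: 5.97
eef_pos: [0.6235, -0.0202, 0.1013]
tcp_rot: [0.698, 0.716, 0.004, 0.005]
contact_force: [-3.3, 2.0, 14.5]
opening: 0.619
finger_force: 88.5
t 6.0 pos [623.5 -20.2 101.3] yaw 1.5 F [-3.3  2.  14.5] M [0.22 0.19 0.02] op 0.62 (52.6 mm) ff 89 q6 -0.22
  shift [-0.01  -0.    -0.164] turn [ 0.0008  0.0082 -0.0004]
```

```bash
python3 - <<'E'
from h import *
held('3',-56,40)
p=np.load('pics/scene3.npz')['p'][150:270,230:350]; cv2.imwrite('pics/h3.png',cv2.resize(p,None,fx=5,fy=5,interpolation=cv2.INTER_CUBIC))
E
```

```text
n 508 x pct2/98 [-36.  -33.3 -26.6  24.7  37.   40.   40.7] y [-40.6 -35.6 -33.5  12.9  35.4  40.8  43.1] z [-55.8  34.5]
  z -60 91 y -46.7 [-43.7  44.9] 47.3 x [-37.9  40.3]
  z -50 47 y -34.1 [-31.1  27.2] 27.6 x [-10.4  30. ]
  z -40 53 y -33.9 [-32.4  27.5] 27.8 x [-13.9  29.9]
  z -30 41 y -34.9 [-33.5  27.4] 27.6 x [-15.3  29.8]
  z -20 34 y -33.5 [-30.7  26.9] 27.0 x [-16.   32.8]
  z -10 39 y -33.2 [-32.6  27.9] 28.2 x [-14.9  39.9]
  z 0 45 y -34.9 [-33.5  27.3] 27.5 x [-23.6  41.1]
  z 10 137 y -36.3 [-35.6  26.4] 27.6 x [-28.6  28.4]
```

View pics/h3.png

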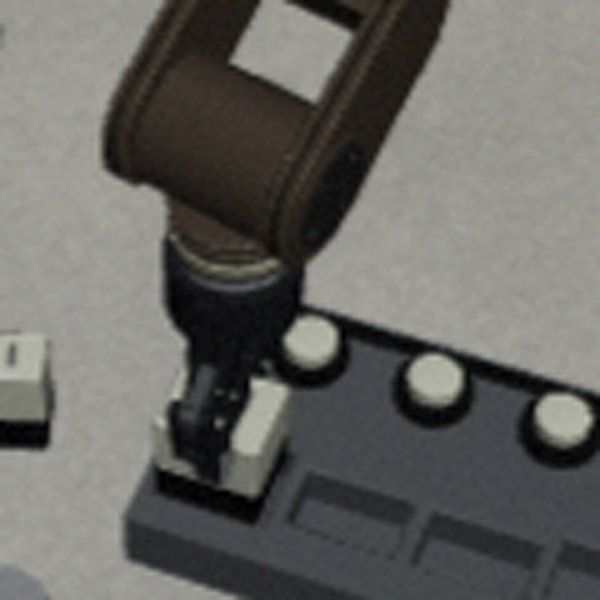

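```bash
python3 - <<'E'
from h import *
for u,v in((258,520),(158,490),(285,455)):
    print(atz('scene',230+(u+.5)/5-.5,150+(v+.5)/5-.5,.045)*1000)
from h import *
c=ctrl.get_state()['eef_pos']*1000
a=np.radians(1.45)
for zz in (45,):
  for dx,dy in((27,27.4),(27,-36.6),(-27,27.4)):
    X=np.array([c[0]+dx*np.cos(a)-dy*np.sin(a),c[1]+dx*np.sin(a)+dy*np.cos(a),zz]); u,v=proj('scene',X/1000); print('pred crop px',X.round(0),((u-230+.5)*5-.5).round(0),((v-150+.5)*5-.5).round(0))
E
```

```text
[645.79306584   7.94734537  45.        ]
[649.3299732  -54.34202348  45.        ]
[596.8331068    5.26604911  45.        ]
pred crop px [650.   8.  45.] 255.0 525.0
pred crop px [651. -56.  45.] 154.0 492.0
pred crop px [596.   7.  45.] 288.0 454.0
```

```bash
H="python3 -m handwheel"
$H '[0,0.01,0,0,0,0, 0,0,0,0,0,0]'|sed -n 2p\;4p
$H '[0,0.01,0,0,0,0, 0,0,0,0,0,0]'|sed -n 2p\;4p
$H '[0,0.01,0,0,0,0, 0,0,0,0,0,0]'|sed -n 2p\;4p
$H '[0,0.01,0,0,0,0, 0,0,0,0,0,0]'|sed -n 2p\;4p
$H '[0,0.01,0,0,0,0, 0,0,0,0,0,0]'|sed -n 2p\;4p
$H '[0,0,0,0,0,0, 0,0,0,0,0,0]'|sed -n 2p\;4p
```

```text
eef_pos: [0.6235, -0.0199, 0.1013]
contact_force: [-3.3, -3.0, 13.8]
eef_pos: [0.6235, -0.0195, 0.1013]
contact_force: [-3.0, -6.0, 12.4]
eef_pos: [0.6235, -0.019, 0.1013]
contact_force: [-3.3, -8.4, 13.1]
eef_pos: [0.6235, -0.0178, 0.1013]
contact_force: [-4.0, -8.0, 12.8]
eef_pos: [0.6235, -0.0164, 0.1013]
contact_force: [-3.5, -8.9, 12.6]
eef_pos: [0.6235, -0.0164, 0.1013]
contact_force: [-3.2, -8.8, 13.0]
```

```bash
H="python3 -m handwheel"
for i in 1; do
$H '[-0.015,0,0,0,0,0, 0,0,0,0,0,0]'|sed -n 2p\;4p
$H '[-0.01,0,0,0,0,0, 0,0,0,0,0,0]'|sed -n 2p\;4p
$H '[-0.01,0,0,0,0,0, 0,0,0,0,0,0]'|sed -n 2p\;4p
$H '[-0.01,0,0,0,0,0, 0,0,0,0,0,0]'|sed -n 2p\;4p
$H '[-0.01,0,0,0,0,0, 0,0,0,0,0,0]'|sed -n 2p\;4p
$H '[-0.01,0,0,0,0,0, 0,0,0,0,0,0]'|sed -n 2p\;4p
$H '[-0.01,0,0,0,0,0, 0,0,0,0,0,0]'|sed -n 2p\;4p
done
```

```text
eef_pos: [0.623, -0.0164, 0.1012]
contact_force: [2.1, -7.9, 8.2]
eef_pos: [0.6224, -0.0164, 0.1012]
contact_force: [4.5, -8.9, 5.4]
eef_pos: [0.6198, -0.0164, 0.0999]
contact_force: [3.3, -9.6, 0.7]
eef_pos: [0.6182, -0.0164, 0.0992]
contact_force: [6.5, -9.0, 0.2]
eef_pos: [0.6179, -0.0164, 0.0993]
contact_force: [10.4, -8.5, -2.2]
eef_pos: [0.6176, -0.0164, 0.0995]
contact_force: [13.0, -8.4, -4.7]
eef_pos: [0.6173, -0.0164, 0.0996]
contact_force: [15.2, -7.9, -6.0]
```

```bash
H="python3 -m handwheel"
$H '[0.03,-0.01,0,0,0,0, 0,0,0,0,0,0]'|sed -n 2p\;4p
$H '[0.01,-0.01,-0.02,0,0,0, 0,0,0,0,0,0]'|sed -n 2p\;4p
$H '[0,0,-0.02,0,0,0, 0,0,0,0,0,0]'|sed -n 2p\;4p
$H '[0,0,-0.02,0,0,0, 0,0,0,0,0,0]'|sed -n 2p\;4p
python3 -c "
from h import *
to(619,-18,72,1.45)"
```

```text
eef_pos: [0.6182, -0.0168, 0.0988]
contact_force: [6.4, -5.8, 0.3]
eef_pos: [0.6184, -0.017, 0.0947]
contact_force: [6.8, -3.2, -0.1]
eef_pos: [0.6185, -0.017, 0.0918]
contact_force: [7.0, -4.6, -0.1]
eef_pos: [0.6185, -0.017, 0.0889]
contact_force: [6.5, -3.5, 0.3]
t 8.8 pos [618.5 -17.   88.9] yaw 1.5 F [ 6.5 -3.5  0.3] M [-0.73 -1.11  0.06] op 0.62 (52.8 mm) ff 88 q6 -0.22
  shift [ 0.003 -0.007 -0.113] turn [ 0.0025  0.0095 -0.0007]
```

```bash
H="python3 -m handwheel"
$H '[0.02,-0.01,-0.03,0.002,0.005,0, 0,0,-0.03,0,0,0]'|sed -n 2p\;4p
$H '[0,0,-0.03,0,0,0, 0,0,-0.02,0,0,0, 0,0,0,0,0,0]'|sed -n 2p\;4p
python3 -c "
from h import *
to(619,-18,71.3,1.45)"
$H '[0,0,-0.02,0,0,0, 0,0,0,0,0,0]'|sed -n 2p\;4p
$H '[0,0,-0.02,0,0,0, 0,0,0,0,0,0]'|sed -n 2p\;4p
python3 -c "
from h import *
to(619,-18,71.3,1.45)"
```

```text
eef_pos: [0.6192, -0.0174, 0.078]
contact_force: [4.5, -2.0, 0.4]
eef_pos: [0.6195, -0.0173, 0.0767]
contact_force: [-10.5, 0.4, 28.1]
t 9.3 pos [619.5 -17.3  76.7] yaw 1.5 F [-10.5   0.4  28.1] M [-0.3   1.58 -0.09] op 0.62 (52.5 mm) ff 91 q6 -0.22
  shift [-0.004 -0.005 -0.036] turn [-0.0011 -0.0022 -0.0009]
eef_pos: [0.6196, -0.0172, 0.0767]
contact_force: [-15.7, 0.4, 41.1]
eef_pos: [0.6197, -0.0173, 0.0766]
contact_force: [-23.0, 1.0, 54.2]
t 9.6 pos [619.7 -17.3  76.6] yaw 1.6 F [-23.    1.   54.2] M [-0.06  3.84 -0.14] op 0.62 (52.6 mm) ff 94 q6 -0.22
  shift [-0.005 -0.005 -0.036] turn [-0.0011 -0.0041 -0.0012]
```

```bash
H="python3 -m handwheel"
$H '[0,0,0.06,0,0,0, 0,0,0.02,0,0,0, 0,0,0,0,0,0]' | sed -n 2p\;4p
$H '[0,0,0,0,0,0, 0,0,0,0,0,0, 0,0,0,0,0,0, 0,0,0,0,0,0]' 0.85| sed -n 2p\;4,5p
$H '[0,0,0.1,0,0,0, 0,0,0.2,0,0,0, 0,0,0.2,0,0,0, 0,-0.25,0.1,0,0,0.03, 0,-0.25,0,0,0,0.03]' 1
$H '[0,-0.27,0,0,0,0.03, 0,-0.27,0,0,0,0.03, 0,0,0,0,0,0.03, 0,0,0,0,0,0.03, 0,0,0,0,0,0.02]'
python3 - <<'E'
from h import *
to(619,-177,56,19.4)
packs('4')
for n in('top','scene'):print(boxfit(n,'4',619,-22,54,64,.091))
E
```

```text
eef_pos: [0.6191, -0.0173, 0.0769]
contact_force: [4.6, -2.9, 2.7]
eef_pos: [0.6159, -0.0162, 0.0738]
contact_force: [0.3, 0.2, 0.4]
opening: 0.854
time: 10.6
eef_pos: [0.6197, -0.0912, 0.1706]
tcp_rot: [0.661, 0.75, 0.001, 0.0]
contact_force: [1.1, -0.6, 0.4]
opening: 0.998
finger_force: 0.0
time: 11.02
eef_pos: [0.6166, -0.1735, 0.1646]
tcp_rot: [0.577, 0.817, -0.001, -0.004]
contact_force: [-0.8, -0.2, -0.3]
opening: 0.999
finger_force: 0.0
t 11.0 pos [ 616.6 -173.5  164.6] yaw 19.5 F [-0.8 -0.2 -0.3] M [0.   0.01 0.05] op 1.00 (84.9 mm) ff 0 q6 -0.77
  shift [ 0.016 -0.023 -0.724] turn [-0.002 -0.005 -0.001]
top px [305.5 122. ] n 267 xy [788.4 -89.5] z 97.0 rect [788.1 -89. ] [61.5 58. ] long-axis deg 23.8 rectang 38.8 rms [52.3 53.8]
top px [282. 176.] n 323 xy [619.5 -23. ] z 92.8 rect [619.  -22.5] [54.3 60.1] long-axis deg 98.1 rectang 1.1 rms [53.8 62.4]
top px [387.8 180. ] n 329 xy [ 615.4 -339.9] z 77.9 rect [ 614.7 -340.9] [64.2 55.7] long-axis deg 84.1 rectang 83.2 rms [54.1 62.5]
top px [176.8 195.7] n 88 xy [525.9 283.5] z 150.9 rect [527.5 283.8] [31.7 27.8] long-ax
[... 1078 characters left out ...]
ctang 43.2 rms [22.2 33.5]
scene px [275.  237.3] n 345 xy [622.3 -21.2] z 90.6 rect [621.2 -21.8] [56.5 63.9] long-axis deg 87.0 rectang 1.1 rms [56.  64.8]
scene px [341.1 232.6] n 47 xy [522.1 148.8] z 68.9 rect [521.9 149. ] [23.7 30.4] long-axis deg 179.3 rectang 81.2 rms [20.5 31.2]
scene px [378.7 259.3] n 44 xy [574.2 275.8] z 75.8 rect [572.4 275.8] [48.8  7.8] long-axis deg 1.5 rectang 0.2 rms [ 8.2 51.6]
scene px [228.5 273.6] n 350 xy [789.3 -89. ] z 94.5 rect [788.7 -88.8] [62.7 57.3] long-axis deg 36.0 rectang 26.9 rms [52.4 55.4]
(np.float64(620.6), np.float64(-23.4), np.float64(1.6), np.float64(-55.0))
(np.float64(620.6), np.float64(-18.8), np.float64(1.5), np.float64(-48.9))
```

```bash
H="python3 -m handwheel"
$H '[0.006,-0.01,-0.15,0,0,0, 0.006,-0.01,-0.15,0,0,0, 0,0,-0.15,0,0,0, 0,0,-0.15,0,0,0, 0,0,-0.1,0,0,0]' | sed -n 2p\;4p
$H '[0,0,0,0,0,0, 0,0,0,0,0,0, 0,0,0,0,0,0]' | sed -n 2p\;4p
python3 -c "
from h import *
to(618.7,-177.3,58,19.4)"
```

```text
eef_pos: [0.6177, -0.1747, 0.0577]
contact_force: [-0.6, 0.9, -0.3]
eef_pos: [0.6201, -0.176, 0.0621]
contact_force: [0.7, -0.4, 1.4]
t 11.8 pos [ 620.1 -176.    62.1] yaw 19.5 F [ 0.7 -0.4  1.4] M [-0.02  0.03  0.  ] op 1.00 (85.1 mm) ff 0 q6 -0.77
  shift [-0.01  -0.009 -0.027] turn [-0.0005 -0.0023 -0.001 ]
```

```bash
H="python3 -m handwheel"
$H '[-0.01,-0.009,-0.02,0,-0.002,0, 0,0,0,0,0,0]' | sed -n 2p
$H '[0,0,0,0,0,0, 0,0,0,0,0,0, 0,0,0,0,0,0, 0,0,0,0,0,0, 0,0,0,0,0,0]' 0.15 80 >/dev/null
$H '[0,0,0,0,0,0, 0,0,0,0,0,0, 0,0,0,0,0,0, 0,0,0,0,0,0, 0,0,0,0,0,0]'
$H '[0,0,0.1,0,0,0, 0,0,0.2,0,0,0, 0,0,0.2,0,0,0, 0,0,0.2,0,0,0, 0,0,0,0,0,0]'
$H '[0,0.25,0,0,0,-0.04, 0,0.25,0,0,0,-0.04, 0,0.25,0,0,0,-0.04, 0,0.25,0,0,0,-0.04, 0,0.25,0,0,0,-0.04]'>/dev/null
$H '[0,0.2,0,0,0,0, 0,0.1,0,0,0,0, 0,0,0,0,0,0, 0,0,0,0,0,0, 0,0,0,0,0,0]'>/dev/null
python3 -c "
from h import *
to(618,60,165,1.35); held('5',-56,40,W=24)"
```

```text
eef_pos: [0.6183, -0.1776, 0.0591]
time: 12.78
eef_pos: [0.618, -0.1773, 0.0582]
tcp_rot: [0.577, 0.817, -0.0, -0.001]
contact_force: [-0.8, -0.5, 2.4]
opening: 0.412
finger_force: 80.0
time: 13.2
eef_pos: [0.6212, -0.1784, 0.171]
tcp_rot: [0.577, 0.817, 0.001, 0.005]
contact_force: [1.1, -0.4, -0.1]
opening: 0.416
finger_force: 80.0
t 14.0 pos [617.6  54.5 162.4] yaw 1.5 F [ 0.3  0.1 -0.9] M [-0.02 -0.06  0.04] op 0.42 (35.5 mm) ff 80 q6 -0.10
  shift [0.003 0.037 0.018] turn [-0.001  -0.0016 -0.0014]
n 397 x pct2/98 [-19.7 -16.5 -12.7  16.8  26.3  30.4  30.7] y [-31.6 -30.6 -29.4  14.   31.4  31.8  32. ] z [-53.8  33.1]
  z -60 13 y -20.2 [-17.7  31.2] 31.4 x [-11.   18.5]
  z -50 55 y -31.9 [-31.2  31.4] 32.0 x [-5.3 19.8]
  z -40 50 y -32.3 [-30.8  31.4] 31.9 x [-4.8 19.8]
  z -30 34 y -29.4 [-26.6  31.7] 32.1 x [-3.2 20.1]
  z -20 40 y -29.7 [-28.6  31.5] 31.8 x [ 1.9 28.1]
  z -10 38 y -29.6 [-29.1  31.7] 32.1 x [-6.6 31.1]
  z 0 29 y -29.9 [-29.8  31.8] 32.0 x [-11.6  24.2]
  z 10 118 y -32.1 [-30.6  30.7] 32.1 x [-16.3  19.9]
```

```bash
H="python3 -m handwheel"
$H '[0.003,0.01,-0.12,-0.001,-0.0016,-0.001, 0,0,-0.12,0,0,0, 0,0,-0.1,0,0,0, 0,0,0,0,0,0, 0,0,0,0,0,0]' | sed -n 2p\;4p
$H '[0,0,-0.02,0,0,0, 0,0,-0.02,0,0,0, 0,0,0,0,0,0]' | sed -n 2p\;4p
$H '[0,0,-0.02,0,0,0, 0,0,0,0,0,0]' | sed -n 2p\;4p
python3 -c "
from h import *
to(618,56,73,1.35)"
```

```text
eef_pos: [0.6175, 0.0556, 0.1107]
contact_force: [-0.1, -0.1, -0.9]
eef_pos: [0.6186, 0.0566, 0.1064]
contact_force: [0.5, 0.2, -1.5]
eef_pos: [0.6182, 0.0569, 0.1028]
contact_force: [0.4, -0.5, -2.1]
t 14.9 pos [618.2  56.9 102.8] yaw 1.4 F [ 0.4 -0.5 -2.1] M [ 0.01  0.02 -0.  ] op 0.41 (35.0 mm) ff 80 q6 -0.10
  shift [-0.001 -0.006 -0.199] turn [-0.0004  0.0006 -0.0006]
```

```bash
H="python3 -m handwheel"
$H '[0,-0.003,-0.02,0,0,0, 0,0,0,0,0,0]' | sed -n 2p\;4p
$H '[0,0,-0.02,0,0,0, 0,0,0,0,0,0]' | sed -n 2p\;4p
$H '[0,0,-0.01,0,0,0, 0,0,0,0,0,0]' | sed -n 2p\;4p
python3 -c "
from h import *
to(618,56,73,1.35)"
```

```text
eef_pos: [0.6179, 0.0565, 0.0994]
contact_force: [0.1, -0.3, -2.2]
eef_pos: [0.6185, 0.0564, 0.0979]
contact_force: [-1.9, -0.0, 3.4]
eef_pos: [0.6187, 0.0564, 0.0977]
contact_force: [-4.0, -0.6, 9.6]
t 15.4 pos [618.7  56.4  97.7] yaw 1.4 F [-4.  -0.6  9.6] M [0.16 0.86 0.1 ] op 0.41 (34.8 mm) ff 82 q6 -0.10
  shift [-0.005 -0.002 -0.164] turn [-0.0003  0.0005 -0.001 ]
```

```bash
H="python3 -m handwheel"
$H '[-0.015,0,0,0,0,0, 0,0,0,0,0,0]'|sed -n 2p\;4p
$H '[-0.01,0,0,0,0,0, 0,0,0,0,0,0]'|sed -n 2p\;4p
$H '[-0.01,0,0,0,0,0, 0,0,0,0,0,0]'|sed -n 2p\;4p
$H '[0,0,-0.01,0,0,0, 0,0,0,0,0,0]'|sed -n 2p\;4p
python3 -c "
from h import *
to(618,56,73,1.35)"
```

```text
eef_pos: [0.618, 0.0564, 0.0978]
contact_force: [0.2, -0.7, 4.8]
eef_pos: [0.6172, 0.0564, 0.0978]
contact_force: [3.3, 0.2, 4.8]
eef_pos: [0.6159, 0.0563, 0.098]
contact_force: [3.1, 0.9, 6.2]
eef_pos: [0.616, 0.0563, 0.098]
contact_force: [1.3, -0.4, 12.9]
t 16.1 pos [616.   56.3  98. ] yaw 1.4 F [ 1.3 -0.4 12.9] M [0.12 0.01 0.01] op 0.41 (34.9 mm) ff 82 q6 -0.10
  shift [ 0.013 -0.002 -0.166] turn [-0.0002  0.0051 -0.0006]
```

```bash
python3 - <<'E'
from h import *
held('6',-62,40,W=24)
p=np.load('pics/scene6.npz')['p'][195:285,250:370]; cv2.imwrite('pics/h6.png',cv2.resize(p,None,fx=6,fy=6,interpolation=cv2.INTER_CUBIC))
E
```

```text
n 633 x pct2/98 [-28.1 -24.6 -19.4  16.7  29.6  31.3  31.6] y [-47.8 -47.6 -47.1  11.9  40.3  42.9  45.3] z [-59.1  29.9]
  z -60 218 y -47.8 [-46.9  44.8] 47.9 x [-28.   31.3]
  z -50 58 y -47.7 [-47.1  37.4] 42.8 x [-12.6  22.9]
  z -40 61 y -47.9 [-47.5  31.8] 32.1 x [-14.1  26.4]
  z -30 48 y -48.0 [-47.8  31.4] 31.7 x [-12.8  22.4]
  z -20 38 y -47.5 [-47.4  31.9] 32.0 x [-12.9  28. ]
  z -10 45 y -47.9 [-47.8  31.3] 31.4 x [-16.9  31.5]
  z 0 30 y -30.2 [-30.1  31.8] 32.0 x [-3.2 26.4]
  z 10 109 y -32.6 [-31.  31.] 32.2 x [-15.5  19.5]
```

View pics/h6.png

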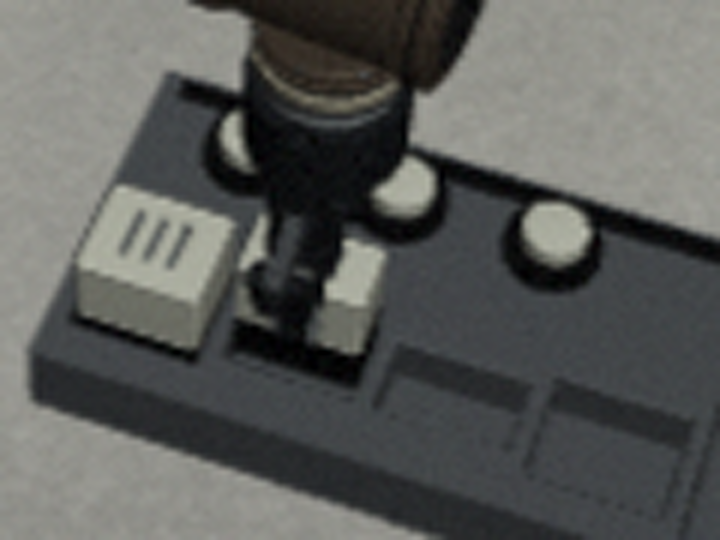

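The crop shows the thick pack home at (155,265). The slim pack's base, with its far bottom edge from (230,352) to (357,385), sits a few mm short of the socket's far rim. I'll slide it +x.

```bash
H="python3 -m handwheel"
$H '[0.015,0,0,0,0.003,0, 0,0,0,0,0,0]'|sed -n 2p\;4p
$H '[0.012,0,0,0,0,0, 0,0,0,0,0,0]'|sed -n 2p\;4p
$H '[0.008,0,0,0,0,0, 0,0,0,0,0,0]'|sed -n 2p\;4p
$H '[0.008,0,0,0,0,0, 0,0,0,0,0,0]'|sed -n 2p\;4p
$H '[0.008,0,0,0,0,0, 0,0,0,0,0,0]'|sed -n 2p\;4p
$H '[0.008,0,0,0,0,0, 0,0,0,0,0,0]'|sed -n 2p\;4p
$H '[0.008,0,0,0,0,0, 0,0,0,0,0,0]'|sed -n 2p\;4p
python3 -c "
from h import *
to(618,56,73,1.35)"
```

```text
eef_pos: [0.6167, 0.0563, 0.0977]
contact_force: [-3.4, -0.8, 15.4]
eef_pos: [0.617, 0.0563, 0.0975]
contact_force: [-6.4, -1.0, 18.6]
eef_pos: [0.6173, 0.0562, 0.0975]
contact_force: [-8.5, -0.2, 18.9]
eef_pos: [0.6176, 0.0562, 0.0974]
contact_force: [-10.9, -1.6, 20.8]
eef_pos: [0.618, 0.0562, 0.0973]
contact_force: [-12.4, -1.5, 22.6]
eef_pos: [0.621, 0.0561, 0.0951]
contact_force: [0.0, -0.3, -2.0]
eef_pos: [0.6212, 0.0561, 0.0922]
contact_force: [-3.9, -2.2, 1.0]
t 17.3 pos [621.2  56.1  92.2] yaw 1.4 F [-3.9 -2.2  1. ] M [-0.35  0.61 -0.1 ] op 0.41 (35.1 mm) ff 81 q6 -0.10
  shift [-0.021 -0.001 -0.128] turn [ 0.0001 -0.0059 -0.0007]
```

```bash
H="python3 -m handwheel"
$H '[-0.007,0,-0.02,0,-0.003,0, 0,0,-0.02,0,0,0]'|sed -n 2p\;4p
$H '[0,0,-0.03,0,0,0, 0,0,-0.03,0,0,0, 0,0,0,0,0,0]'|sed -n 2p\;4p
$H '[0,0,-0.02,0,0,0, 0,0,0,0,0,0]'|sed -n 2p\;4p
$H '[0,0,-0.01,0,0,0, 0,0,0,0,0,0]'|sed -n 2p\;4p
python3 -c "
from h import *
to(618,56,73,1.35)"
```

```text
eef_pos: [0.6208, 0.0561, 0.0865]
contact_force: [-3.1, -2.6, 1.6]
eef_pos: [0.6207, 0.0561, 0.0766]
contact_force: [-2.2, -4.1, -3.6]
eef_pos: [0.6207, 0.0561, 0.0744]
contact_force: [-3.8, -3.4, -0.4]
eef_pos: [0.6207, 0.0561, 0.0734]
contact_force: [-5.1, -2.7, 1.1]
t 18.1 pos [620.7  56.1  73.4] yaw 1.4 F [-5.1 -2.7  1.1] M [-0.66  0.87 -0.14] op 0.41 (34.6 mm) ff 81 q6 -0.10
  shift [-0.018 -0.001 -0.002] turn [-0.     -0.002  -0.0005]
```

```bash
H="python3 -m handwheel"
$H '[-0.006,0,-0.02,0,0,0, 0,0,0,0,0,0]'|sed -n 2p\;4p
$H '[0,0,-0.02,0,0,0, 0,0,0,0,0,0]'|sed -n 2p\;4p
$H '[0,0,-0.02,0,0,0, 0,0,0,0,0,0]'|sed -n 2p\;4p
python3 -c "
from h import *
to(618,56,73,1.35)"
```

```text
eef_pos: [0.6207, 0.056, 0.0732]
contact_force: [-8.0, -4.3, 11.8]
eef_pos: [0.6208, 0.056, 0.0732]
contact_force: [-16.0, -3.7, 24.0]
eef_pos: [0.6209, 0.056, 0.0731]
contact_force: [-22.9, -4.7, 36.5]
t 18.6 pos [620.9  56.   73.1] yaw 1.4 F [-22.9  -4.7  36.5] M [-0.57  3.94 -0.29] op 0.41 (35.1 mm) ff 85 q6 -0.10
  shift [-0.019 -0.    -0.001] turn [ 0.0002 -0.0036 -0.0004]
```

```bash
H="python3 -m handwheel"
$H '[0,0,0.06,0,0,0, 0,0,0,0,0,0]' | sed -n 2p\;4p
$H '[0,0,0,0,0,0, 0,0,0,0,0,0, 0,0,0,0,0,0, 0,0,0,0,0,0]' 0.7| sed -n 2p\;4,5p
$H '[0,0,0.1,0,0,0, 0,0,0.2,0,0,0, 0,0,0.2,0,0,0, 0,-0.1,0.15,0,0,0, 0,-0.26,0,0,0,-0.01]' 1 >/dev/null
$H '[-0.01,-0.26,0,0,0,-0.01, -0.01,-0.26,0,0,0,-0.01, -0.01,-0.26,0,0,0,-0.01, -0.01,-0.26,0,0,0,-0.01, 0,-0.26,0,0,0,-0.01]'>/dev/null
$H '[0,-0.26,0,0,0,-0.01, 0,-0.26,0,0,0,-0.01, 0,-0.26,0,0,0,-0.01, 0,-0.17,0,0,0,-0.01, 0,0,0,0,0,0]'>/dev/null
$H '[0,0,0,0,0,0, 0,0,0,0,0,0]'
python3 - <<'E'
from h import *
packs('7')
to(615.5,-339.5,60,-7.5)
E
```

```text
eef_pos: [0.6206, 0.0561, 0.0759]
contact_force: [-6.6, -3.8, 2.1]
eef_pos: [0.6217, 0.0568, 0.0743]
contact_force: [0.5, 0.0, -0.1]
opening: 0.702
time: 20.47
eef_pos: [0.6152, -0.3343, 0.1713]
tcp_rot: [0.752, 0.659, 0.001, -0.0]
contact_force: [-0.2, -0.9, -0.2]
opening: 1.001
finger_force: 0.0
top px [305.5 122. ] n 264 xy [787.7 -89.5] z 97.1 rect [788.4 -89.7] [59.8 59.7] long-axis deg 143.8 rectang 34.2 rms [53.6 54.6]
top px [282. 176.] n 316 xy [619.6 -22.5] z 92.4 rect [619.1 -22.6] [54.5 59.9] long-axis deg 93.9 rectang 1.1 rms [53.3 62.2]
top px [256.1 175.2] n 224 xy [620.8  54.9] z 92.4 rect [620.8  55.3] [35.8 60.8] long-axis deg 90.7 rectang 0.6 rms [36.3 62.9]
top px [176.8 195.7] n 74 xy [525.6 283.5] z 151.4 rect [526.3 284. ] [24.4 32. ] long-axis deg 89.3 rectang 0.3 rms [26.  32.1]
top px [223.6 208.4] n 61 xy [519.9 150.9] z 71.2 rect [520.2 151.8] [27.7 30.5] long-axis deg 112.4 rectang 52.8 rms [27.7 28.6]
top px [250.3 207.7] n 55 xy [523.2  70.6] z 70.3 rect [522.4  69.6] [26.6 30.4] long-axis deg 115.3 rectang 20.5 rms [25.2 31.3]
top px [275.9 207.7] n 51
[... 773 characters left out ...]
]
scene px [387.5 247.5] n 31 xy [542.1 283.2] z 136.5 rect [541.7 282.7] [28.6  9.1] long-axis deg 82.9 rectang 84.4 rms [ 9.4 30.2]
scene px [300.1 246.2] n 241 xy [622.6  57. ] z 90.5 rect [620.6  56. ] [39.3 63.9] long-axis deg 90.4 rectang 2.2 rms [37.3 64.6]
scene px [378.6 259.7] n 43 xy [574.5 275.8] z 75.7 rect [572.6 275.8] [51.1  7.8] long-axis deg 1.2 rectang 0.0 rms [ 8.3 51. ]
scene px [228.5 273.6] n 344 xy [789.2 -88.9] z 94.7 rect [787.8 -89.4] [62.4 57.3] long-axis deg 45.8 rectang 26.8 rms [52.3 55. ]
t 20.6 pos [ 615.4 -333.4  171.5] yaw -7.5 F [-0.5 -0.3 -0.7] M [0.05 0.03 0.01] op 1.00 (85.4 mm) ff 0 q6 -0.51
  shift [ 0.001 -0.04  -0.744] turn [-0.0007  0.0004 -0.    ]
```

```bash
H="python3 -m handwheel"
$H '[0,-0.02,-0.15,0,0,0, 0,-0.02,-0.15,0,0,0, 0,0,-0.15,0,0,0, 0,0,-0.15,0,0,0, 0,0,-0.11,0,0,0]' | sed -n 2p\;4p
$H '[0,0,0,0,0,0, 0,0,0,0,0,0, 0,0,0,0,0,0]' | sed -n 2p\;4p
python3 -c "
from h import *
to(615.5,-339.5,58,-7.5)"
$H '[0,0,0,0,0,0, 0,0,0,0,0,0, 0,0,0,0,0,0, 0,0,0,0,0,0, 0,0,0,0,0,0]' 0.35 80 >/dev/null
$H '[0,0,0,0,0,0, 0,0,0,0,0,0, 0,0,0,0,0,0]'
```

```text
eef_pos: [0.6147, -0.3387, 0.0631]
contact_force: [-1.3, -0.5, -0.1]
eef_pos: [0.6161, -0.3407, 0.0669]
contact_force: [-0.3, -0.2, -0.3]
t 21.2 pos [ 616.1 -340.7   66.9] yaw -7.5 F [-0.3 -0.2 -0.3] M [-0.08  0.01  0.01] op 1.00 (85.1 mm) ff 0 q6 -0.52
  shift [-0.004  0.008 -0.059] turn [0.0005 0.0017 0.0003]
time: 21.9
eef_pos: [0.6158, -0.3417, 0.0674]
tcp_rot: [0.752, 0.659, 0.001, 0.001]
contact_force: [-1.7, 0.7, 5.4]
opening: 0.617
finger_force: 85.2
```

```bash
H="python3 -m handwheel"
$H '[0,0,0.1,0,0,0, 0,0,0.2,0,0,0, 0,0,0.25,0,0,0, 0,0,0.2,0,0,0, 0,0,0,0,0,0]' | sed -n 2p\;4,6p
$H '[0,0.15,0,0,0,0.007, 0,0.25,0,0,0,0.007, 0,0.25,0,0,0,0.007, 0,0.25,0,0,0,0.007, 0,0.25,0,0,0,0.007]'>/dev/null
$H '[0,0.25,0,0,0,0.007, 0,0.25,0,0,0,0.007, 0,0.25,0,0,0,0.007, 0,0.25,0,0,0,0.007, 0,0.25,0,0,0,0.007]'| sed -n 2p\;4,6p
$H '[0,0.25,0,0,0,0.007, 0,0.25,0,0,0,0.007, 0,0.25,0,0,0,0.007, 0,0.25,0,0,0,0.007, 0,0.25,0,0,0,0.0]'>/dev/null
$H '[0,0.1,0,0,0,0, 0,0,0,0,0,0, 0,0,0,0,0,0, 0,0,0,0,0,0]'
python3 -c "
from h import *
to(615.8,211.4,115,1.35); held('8',-64,40,W=34)"
```

```text
eef_pos: [0.6182, -0.3433, 0.1871]
contact_force: [1.1, -1.2, -0.8]
opening: 0.616
finger_force: 85.2
eef_pos: [0.6135, 0.0209, 0.176]
contact_force: [1.5, 0.3, -3.9]
opening: 0.617
finger_force: 85.0
time: 23.9
eef_pos: [0.6145, 0.2205, 0.1766]
tcp_rot: [0.7, 0.715, -0.001, -0.0]
contact_force: [0.1, -0.5, -3.1]
opening: 0.614
finger_force: 84.9
t 23.9 pos [614.5 220.5 176.6] yaw 1.2 F [ 0.1 -0.5 -3.1] M [ 0.02  0.07 -0.01] op 0.61 (52.2 mm) ff 85 q6 0.17
  shift [ 0.009 -0.061 -0.41 ] turn [ 0.0003 -0.0008  0.0016]
n 522 x pct2/98 [-23.7 -22.6 -17.3  25.9  30.   39.2  39.8] y [-31.9 -31.2 -29.8   5.9  30.   31.3  31.6] z [-60.8  12.8]
  z -60 50 y -32.0 [-29.2  31.6] 31.7 x [20.8 28.7]
  z -50 54 y -30.8 [-29.   28.5] 31.0 x [23.6 30.1]
  z -40 46 y -31.9 [-30.6  29. ] 31.8 x [23.3 29. ]
  z -30 45 y -31.0 [-30.1  29.1] 30.3 x [24.8 29.2]
  z -20 35 y -32.2 [-31.2  31.6] 31.8 x [ 8.1 32.7]
  z -10 47 y -30.2 [-28.9  29.7] 30.9 x [25.4 39.4]
  z 0 196 y -32.1 [-31.2  30.8] 31.7 x [-23.   39.5]
  z 10 37 y -30.6 [-30.4  27.4] 28.8 x [-22.8  26.3]
```

```bash
H="python3 -m handwheel"
$H '[0.005,-0.03,-0.15,0,0,0, 0.005,-0.03,-0.15,0,0,0, 0,0,-0.1,0,0,0, 0,0,0,0,0,0, 0,0,0,0,0,0]' | sed -n 2p\;4p
$H '[0,0,-0.015,0,0,0, 0,0,-0.01,0,0,0, 0,0,0,0,0,0]' | sed -n 2p\;4p
python3 -c "
from h import *
to(615.8,211.4,112,1.35)"
$H '[0,0,-0.015,0,0,0, 0,0,0,0,0,0]' | sed -n 2p\;4p
$H '[0,0,-0.015,0,0,0, 0,0,0,0,0,0]' | sed -n 2p\;4p
$H '[0,0,-0.015,0,0,0, 0,0,0,0,0,0]' | sed -n 2p\;4p
python3 -c "
from h import *
to(615.8,211.4,82.4,1.35)"
```

```text
eef_pos: [0.6158, 0.2115, 0.1163]
contact_force: [-0.2, 0.5, -2.4]
eef_pos: [0.6173, 0.2127, 0.1153]
contact_force: [-0.8, -0.3, -3.7]
t 24.6 pos [617.3 212.7 115.3] yaw 1.2 F [-0.8 -0.3 -3.7] M [0.01 0.08 0.01] op 0.62 (52.8 mm) ff 85 q6 0.15
  shift [-0.01  -0.008 -0.022] turn [-0.0006  0.0018  0.0013]
eef_pos: [0.6167, 0.2126, 0.1121]
contact_force: [0.0, -0.1, -3.3]
eef_pos: [0.6163, 0.2125, 0.1092]
contact_force: [0.1, -0.1, -3.1]
eef_pos: [0.6167, 0.2125, 0.1074]
contact_force: [-0.2, 0.3, -3.2]
t 25.1 pos [616.7 212.5 107.4] yaw 1.2 F [-0.2  0.3 -3.2] M [ 0.07 -0.03  0.  ] op 0.62 (52.4 mm) ff 85 q6 0.15
  shift [-0.006 -0.008 -0.166] turn [-0.0005  0.0008  0.0015]
```

```bash
H="python3 -m handwheel"
$H '[-0.003,-0.007,-0.015,0,0,0, 0,0,0,0,0,0]' | sed -n 2p\;4p
$H '[0,0,-0.015,0,0,0, 0,0,0,0,0,0]' | sed -n 2p\;4p
$H '[0,0,-0.015,0,0,0, 0,0,0,0,0,0]' | sed -n 2p\;4p
python3 -c "
from h import *
to(615.8,211.4,82.4,1.35)"
```

```text
eef_pos: [0.6167, 0.2121, 0.1069]
contact_force: [-2.4, 1.3, 3.6]
eef_pos: [0.6169, 0.212, 0.1067]
contact_force: [-6.3, -1.2, 11.5]
eef_pos: [0.617, 0.2119, 0.1065]
contact_force: [-8.8, -1.2, 19.3]
t 25.6 pos [617.  211.9 106.5] yaw 1.2 F [-8.8 -1.2 19.3] M [0.21 1.99 0.14] op 0.62 (52.4 mm) ff 88 q6 0.15
  shift [-0.008 -0.003 -0.161] turn [-0.0009  0.0005  0.0011]
```

```bash
python3 - <<'E'
from h import *
snap('scene','scene9')
p=np.load('pics/scene9.npz')['p'][205:300,285:410]; cv2.imwrite('pics/h9.png',cv2.resize(p,None,fx=6,fy=6,interpolation=cv2.INTER_CUBIC))
E
```

```text
(no output)
```

View pics/h9.png

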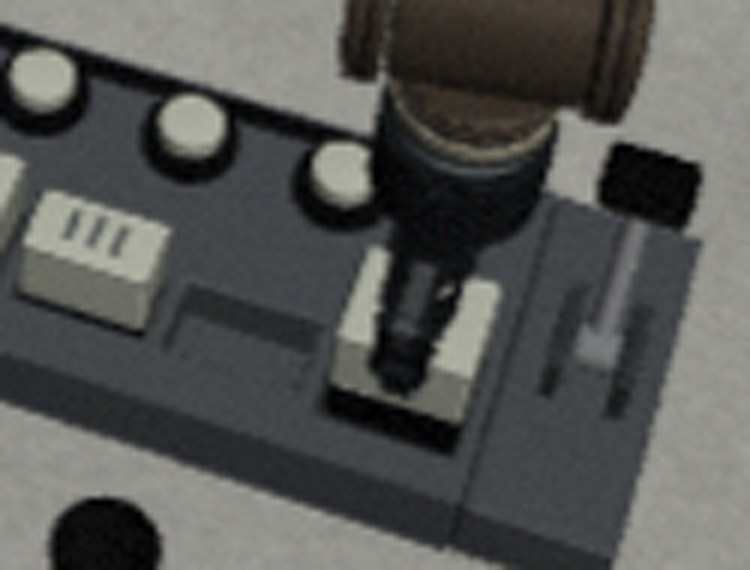

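The crop shows the thick pack resting on socket A, with base corners at (326,412) and (458,452), about 1 px too far +y. I'll slide it -y.

```bash
H="python3 -m handwheel"
$H '[0,-0.01,0.01,0,0,0, 0,0,0,0,0,0]'|sed -n 2p\;4p
$H '[0,-0.01,0,0,0,0, 0,0,0,0,0,0]'|sed -n 2p\;4p
$H '[0,-0.008,0,0,0,0, 0,0,0,0,0,0]'|sed -n 2p\;4p
$H '[0,-0.008,0,0,0,0, 0,0,0,0,0,0]'|sed -n 2p\;4p
$H '[0,-0.008,0,0,0,0, 0,0,0,0,0,0]'|sed -n 2p\;4p
$H '[0,0,0,0,0,0, 0,0,0,0,0,0]'|sed -n 2p\;4p
```

```text
eef_pos: [0.6168, 0.2116, 0.1065]
contact_force: [-7.2, 2.0, 13.0]
eef_pos: [0.6168, 0.2111, 0.1063]
contact_force: [-6.7, 5.3, 10.2]
eef_pos: [0.6166, 0.2094, 0.105]
contact_force: [-0.9, -0.7, -2.8]
eef_pos: [0.6165, 0.2081, 0.1027]
contact_force: [-0.5, 6.7, 0.6]
eef_pos: [0.6165, 0.2078, 0.1027]
contact_force: [-0.7, 9.2, 0.1]
eef_pos: [0.6165, 0.2078, 0.1027]
contact_force: [-0.4, 9.9, -0.6]
```

```bash
H="python3 -m handwheel"
$H '[0,0.016,-0.02,0,0,0, 0,0,-0.02,0,0,0]'|sed -n 2p\;4p
$H '[0,0,-0.03,0,0,0, 0,0,-0.03,0,0,0, 0,0,0,0,0,0]'|sed -n 2p\;4p
$H '[0,0,-0.02,0,0,0, 0,0,0,0,0,0]'|sed -n 2p\;4p
python3 -c "
from h import *
to(616.5,209.5,82.4,1.35)"
```

```text
eef_pos: [0.6163, 0.2084, 0.0959]
contact_force: [-0.5, 5.6, 0.1]
eef_pos: [0.6162, 0.2084, 0.086]
contact_force: [0.5, 7.1, -4.4]
eef_pos: [0.6163, 0.2084, 0.0834]
contact_force: [0.5, 6.5, -2.8]
t 27.2 pos [616.3 208.4  83.4] yaw 1.2 F [ 0.5  6.5 -2.8] M [ 1.25 -0.15  0.15] op 0.62 (52.6 mm) ff 85 q6 0.15
  shift [ 0.001  0.007 -0.007] turn [-0.0022  0.0014  0.0016]
```

```bash
H="python3 -m handwheel"
$H '[0,0.008,-0.02,0,0,0, 0,0,-0.01,0,0,0, 0,0,0,0,0,0]'|sed -n 2p\;4p
$H '[0,0,-0.02,0,0,0, 0,0,0,0,0,0]'|sed -n 2p\;4p
$H '[0,0,0.035,0,0,0, 0,0,0,0,0,0]' | sed -n 2p\;4p
$H '[0,0,0,0,0,0, 0,0,0,0,0,0, 0,0,0,0,0,0, 0,0,0,0,0,0]' 0.85| sed -n 2p\;4,5p
$H '[0,0,0.1,0,0,0, 0,0,0.2,0,0,0, 0,0,0.2,0,0,0, 0,0,0.15,0,0,0, 0,-0.1,0,0,0,0]' 1 >/dev/null
$H '[-0.06,-0.25,0,0,0,0.02, -0.07,-0.25,0,0,0,0.02, -0.07,-0.25,0,0,0,0.02, -0.07,-0.25,0,0,0,0.02, -0.07,-0.25,0,0,0,0.02]'>/dev/null
$H '[-0.07,-0.25,0,0,0,0.02, -0.07,-0.25,0,0,0,0.02, -0.07,-0.25,0,0,0,0.02, -0.07,-0.25,0,0,0,0.02, -0.07,-0.25,0,0,0,0.02]'>/dev/null
$H '[-0.07,-0.25,0,0,0,0.02, -0.07,-0.25,0,0,0,0.02, -0.07,-0.2,0,0,0,0.02, 0,0,0,0,0,0, 0,0,0,0,0,0]'>/dev/null
python3 - <<'E'
from h import *
packs('10')
to(470.7,-343.8,60,24.8)
E
```

```text
eef_pos: [0.6166, 0.2088, 0.0824]
contact_force: [-6.3, 2.6, 11.7]
eef_pos: [0.6168, 0.2089, 0.0824]
contact_force: [-11.7, 2.0, 22.9]
eef_pos: [0.6165, 0.2087, 0.0825]
contact_force: [-0.3, 4.7, -0.7]
eef_pos: [0.6161, 0.2077, 0.0812]
contact_force: [0.0, -0.3, -0.2]
opening: 0.848
top px [305.5 121.9] n 279 xy [787.7 -90.1] z 96.9 rect [787.8 -90.5] [58.6 59.3] long-axis deg 163.2 rectang 33.5 rms [53.  53.9]
top px [205.4 175.9] n 312 xy [616.1 208.1] z 92.7 rect [615.9 208.1] [53.  61.3] long-axis deg 87.0 rectang 2.5 rms [52.3 63.2]
top px [282. 176.] n 316 xy [619.4 -23.1] z 92.6 rect [619.3 -22.5] [53.3 60. ] long-axis deg 98.1 rectang 1.1 rms [53.9 63.2]
top px [256.3 175.1] n 217 xy [620.6  55.4] z 92.8 rect [620.5  55.3] [35.3 60.3] long-axis deg 89.7 rectang 1.7 rms [35.9 62. ]
top px [176.8 195.7] n 89 xy [526.1 284.4] z 151.6 rect [527.8 284. ] [26.6 31.4] long-axis deg 97.8 rectang 5.8 rms [25.9 31. ]
top px [250.4 208.2] n 65 xy [521.7  70.3] z 71.2 rect [522.  70.] [30.5 31.2] long-axis deg 79.9 rectang 20.5 rms [27.8 30.7]
top px [276.9 208.2] n 68 xy [523.   -9.1] z
[... 873 characters left out ...]
 ]
scene px [300.1 246.1] n 250 xy [622.9  56.9] z 89.9 rect [620.9  55.9] [39.3 63.5] long-axis deg 90.0 rectang 1.5 rms [38.2 63.6]
scene px [351.6 262.7] n 382 xy [619.  209.5] z 91.0 rect [618.3 208.9] [57.4 64.1] long-axis deg 83.3 rectang 0.2 rms [55.3 64.5]
scene px [378.7 259.5] n 44 xy [574.  275.9] z 74.4 rect [571.8 275.9] [51.7  7.6] long-axis deg 1.6 rectang 1.8 rms [ 7.9 52.8]
scene px [228.5 273.6] n 350 xy [789.3 -88.8] z 94.7 rect [788.1 -89.2] [61.3 57.4] long-axis deg 35.9 rectang 27.3 rms [52.5 55.1]
t 29.9 pos [ 480.7 -286.2  179. ] yaw 24.6 F [-0.5  0.3  0.3] M [0.   0.01 0.01] op 1.00 (84.9 mm) ff 0 q6 -1.15
  shift [-0.067 -0.384 -0.794] turn [-0.001  -0.0001  0.0023]
```

```bash
H="python3 -m handwheel"
$H '[-0.033,-0.19,0,0,0,0.002, -0.033,-0.19,-0.05,0,0,0, 0,0,-0.15,0,0,0, 0,0,-0.15,0,0,0, 0,0,-0.15,0,0,0]' >/dev/null
$H '[0,0,-0.15,0,0,0, 0,0,-0.1,0,0,0, 0,0,0,0,0,0, 0,0,0,0,0,0, 0,0,0,0,0,0]' | sed -n 2p\;4p
python3 -c "
from h import *
to(470.7,-343.8,59,24.8)"
```

```text
eef_pos: [0.4722, -0.3433, 0.068]
contact_force: [-1.0, -1.7, 0.8]
t 30.8 pos [ 472.2 -343.3   68. ] yaw 24.9 F [-1.  -1.7  0.8] M [-0.01 -0.    0.02] op 1.00 (85.2 mm) ff 0 q6 -1.24
  shift [-0.01  -0.003 -0.06 ] turn [ 0.0002  0.0011 -0.0009]
```

```bash
H="python3 -m handwheel"
$H '[-0.008,0,-0.05,0,0,0, 0,0,0,0,0,0]' | sed -n 2p
$H '[0,0,0,0,0,0, 0,0,0,0,0,0, 0,0,0,0,0,0, 0,0,0,0,0,0, 0,0,0,0,0,0]' 0.15 80 >/dev/null
$H '[0,0,0,0,0,0, 0,0,0,0,0,0, 0,0,0,0,0,0, 0,0,0,0,0,0, 0,0,0,0,0,0]'
$H '[0,0,0.1,0,0,0, 0,0,0.2,0,0,0, 0,0,0.25,0,0,0, 0,0,0.2,0,0,0, 0,0,0,0,0,0]' | sed -n 2p\;4,6p
$H '[0.05,0.15,0,0,0,-0.02, 0.075,0.24,0,0,0,-0.02, 0.075,0.24,0,0,0,-0.02, 0.075,0.24,0,0,0,-0.02, 0.075,0.24,0,0,0,-0.02]'>/dev/null
$H '[0.075,0.24,0,0,0,-0.02, 0.075,0.24,0,0,0,-0.02, 0.075,0.24,0,0,0,-0.02, 0.075,0.24,0,0,0,-0.02, 0.075,0.24,0,0,0,-0.02]'>/dev/null
$H '[0.075,0.24,0,0,0,-0.02, 0.075,0.24,0,0,0,-0.02, 0.075,0.24,0,0,0,-0.02, 0.05,0.1,0,0,0,0, 0,0,0,0,0,0]'>/dev/null
$H '[0,0,0,0,0,0, 0,0,0,0,0,0, 0,0,0,0,0,0]'
python3 -c "
from h import *
to(618.5,131.7,115,1.35); held('11',-56,40,W=24)"
```

```text
eef_pos: [0.4702, -0.3435, 0.0596]
time: 31.77
eef_pos: [0.4701, -0.3439, 0.0598]
tcp_rot: [0.539, 0.842, 0.0, 0.0]
contact_force: [-0.2, -0.7, 3.4]
opening: 0.409
finger_force: 80.2
eef_pos: [0.4728, -0.3459, 0.1785]
contact_force: [1.4, -0.9, -0.7]
opening: 0.409
finger_force: 80.3
time: 33.68
eef_pos: [0.6192, 0.1248, 0.1705]
tcp_rot: [0.699, 0.715, -0.0, -0.001]
contact_force: [0.3, -0.2, -2.7]
opening: 0.414
finger_force: 80.4
t 33.7 pos [619.2 124.8 170.5] yaw 1.3 F [ 0.3 -0.2 -2.7] M [-0.02  0.01  0.01] op 0.41 (35.2 mm) ff 80 q6 0.01
  shift [-0.004  0.046 -0.37 ] turn [-0.0002 -0.0009  0.0002]
n 411 x pct2/98 [-14.9 -14.1 -10.6  16.9  28.3  30.1  30.9] y [-31.3 -30.6 -29.4  12.6  31.3  31.6  31.6] z [-54.1  33.3]
  z -60 25 y -27.1 [-25.2  29. ] 31.3 x [13.  19.3]
  z -50 52 y -30.6 [-29.6  31.5] 31.7 x [-1.6 19.4]
  z -40 54 y -32.0 [-30.8  31.6] 31.7 x [ 2.2 19.5]
  z -30 26 y -29.0 [-28.7  31.5] 31.6 x [ 7.  21.2]
  z -20 36 y -29.2 [-29.   31.6] 32.0 x [-3.9 29.6]
  z -10 46 y -30.4 [-29.   31.5] 31.7 x [-5.9 31.2]
  z 0 33 y -31.4 [-30.5  31.3] 31.5 x [-7.2 31.3]
  z 10 127 y -32.0 [-30.7  30.3] 31.2 x [-15.   20.1]
```

```bash
H="python3 -m handwheel"
$H '[0,0.024,-0.15,0,0,0, 0,0.024,-0.15,0,0,0, 0,0,-0.1,0,0,0, 0,0,-0.02,0,0,0, 0,0,0,0,0,0]' | sed -n 2p\;4p
$H '[0,0,0,0,0,0, 0,0,0,0,0,0]' | sed -n 2p\;4p
python3 -c "
from h import *
to(619,132.1,101,1.35)"
```

```text
eef_pos: [0.6188, 0.1321, 0.1072]
contact_force: [0.5, 0.2, -2.4]
eef_pos: [0.6212, 0.1327, 0.1107]
contact_force: [-0.2, -0.1, -1.6]
t 34.3 pos [621.2 132.7 110.7] yaw 1.4 F [-0.2 -0.1 -1.6] M [-0.02  0.02  0.01] op 0.41 (34.5 mm) ff 80 q6 0.03
  shift [-0.015 -0.004 -0.065] turn [-0.0005  0.0025 -0.0002]
```

```bash
H="python3 -m handwheel"
$H '[-0.008,-0.004,-0.03,0,0.001,0, 0,0,-0.03,0,0,0, 0,0,-0.015,0,0,0, 0,0,0,0,0,0, 0,0,0,0,0,0]' | sed -n 2p\;4p
$H '[0,0,-0.015,0,0,0, 0,0,0,0,0,0]' | sed -n 2p\;4p
$H '[0,0,-0.01,0,0,0, 0,0,0,0,0,0]' | sed -n 2p\;4p
python3 -c "
from h import *
to(619,132.1,75,1.35)"
```

```text
eef_pos: [0.6186, 0.1325, 0.0972]
contact_force: [0.1, 0.2, -1.9]
eef_pos: [0.6187, 0.1325, 0.095]
contact_force: [-0.1, -0.1, -3.5]
eef_pos: [0.6187, 0.1325, 0.0935]
contact_force: [0.7, 0.4, -2.9]
t 35.1 pos [618.7 132.5  93.5] yaw 1.4 F [ 0.7  0.4 -2.9] M [ 0.03 -0.    0.05] op 0.41 (34.9 mm) ff 80 q6 0.03
  shift [ 0.002 -0.003 -0.124] turn [-0.0004 -0.0007 -0.0006]
```

Straight in. I'll push it home, release it and check.

```bash
H="python3 -m handwheel"
$H '[0,0,-0.04,0,0,0, 0,0,-0.03,0,0,0, 0,0,-0.03,0,0,0, 0,0,0,0,0,0]'|sed -n 2p\;4p
$H '[0,0,-0.02,0,0,0, 0,0,-0.01,0,0,0, 0,0,0,0,0,0]'|sed -n 2p\;4p
$H '[0,0,-0.02,0,0,0, 0,0,0,0,0,0]'|sed -n 2p\;4p
$H '[0,0,-0.01,0,0,0, 0,0,0,0,0,0]'|sed -n 2p\;4p
$H '[0,0,-0.01,0,0,0, 0,0,0,0,0,0]'|sed -n 2p\;4p
python3 -c "
from h import *
to(619,132.1,74.8,1.35)"
```

```text
eef_pos: [0.6178, 0.1324, 0.077]
contact_force: [-0.7, -0.3, -2.6]
eef_pos: [0.619, 0.1325, 0.0748]
contact_force: [-1.8, 0.2, 1.3]
eef_pos: [0.6191, 0.1326, 0.0748]
contact_force: [-9.1, -1.7, 14.0]
eef_pos: [0.6191, 0.1325, 0.0747]
contact_force: [-10.9, -1.6, 19.9]
eef_pos: [0.6191, 0.1325, 0.0747]
contact_force: [-14.8, -2.8, 24.8]
t 36.1 pos [619.1 132.5  74.7] yaw 1.4 F [-14.8  -2.8  24.8] M [-0.31  2.44  0.01] op 0.41 (35.1 mm) ff 84 q6 0.03
  shift [-0.001 -0.003  0.   ] turn [ 0.0002 -0.0022 -0.001 ]
```

```bash
H="python3 -m handwheel"
$H '[0,0,0.035,0,0,0, 0,0,0,0,0,0]' | sed -n 2p\;4p
$H '[0,0,0,0,0,0, 0,0,0,0,0,0, 0,0,0,0,0,0, 0,0,0,0,0,0]' 0.7| sed -n 2p\;4,5p
$H '[0,0,0.1,0,0,0, 0,0,0.2,0,0,0, 0,0,0.2,0,0,0, 0,0,0.2,0,0,0, -0.1,0,0,0,0,0]' >/dev/null
$H '[-0.25,0,0,0,0,0, -0.25,0,0,0,0,0, -0.25,0,0,0,0,0, -0.1,0,0,0,0,0, 0,0.1,0,0,0,0]' 0>/dev/null
$H '[0,0.24,0,0,0,0, 0,0.24,0,0,0,0, 0,0.24,0,0,0,0, 0,0.24,0,0,0,0, 0,0,0,0,0,0]'>/dev/null
$H '[0,0,0,0,0,0, 0,0,0,0,0,0, 0,0,0,0,0,0]'
python3 - <<'E'
from h import *
to(488,290,144,1.35)
packs('12')
for n in('top','scene'):
    P=cloud(n,np.load('pics/%s12.npz'%n)['d']); m=(P[...,2]>.1)&(P[...,2]<.165)&(P[...,0]>.505)&(P[...,0]<.6)&(P[...,1]>.255)&(P[...,1]<.33)
    if m.sum(): print(n,m.sum(),np.percentile(P[m]*1000,[2,98],axis=0).round(0))
E
```

```text
eef_pos: [0.619, 0.1326, 0.0749]
contact_force: [-1.0, -0.9, -2.0]
eef_pos: [0.6191, 0.1325, 0.0733]
contact_force: [-0.0, -0.2, 0.3]
opening: 0.705
time: 37.48
eef_pos: [0.4729, 0.1466, 0.1776]
tcp_rot: [0.699, 0.715, -0.001, -0.001]
contact_force: [0.1, 0.2, 0.4]
opening: 0.706
finger_force: 0.0
time: 38.15
eef_pos: [0.4764, 0.2906, 0.1783]
tcp_rot: [0.699, 0.715, -0.0, -0.0]
contact_force: [0.7, 0.5, 0.9]
opening: 0.704
finger_force: 0.0
t 38.1 pos [476.4 290.6 178.3] yaw 1.3 F [0.7 0.5 0.9] M [-0.08 -0.03 -0.  ] op 0.70 (59.8 mm) ff 0 q6 0.34
  shift [ 0.078 -0.004 -0.228] turn [-0.0001 -0.0007  0.0001]
top px [305.5 122. ] n 270 xy [788.3 -90.3] z 97.1 rect [788.7 -90.4] [60.8 57.9] long-axis deg 12.0 rectang 1.4 rms [52.7 54.4]
top px [205.5 176. ] n 317 xy [615.5 208. ] z 92.4 rect [615.9 207.2] [52.4 63.5] long-axis deg 93.5 rectang 2.8 rms [53.3 62.9]
top px [282. 176.] n 320 xy [620.2 -23.4] z 92.6 rect [619.6 -22.5] [53.1 60. ] long-axis deg 90.6 rectang 1.2 rms [52.6 63. ]
top px [230.6 175.3] n 234 xy [618.7 131.4] z 92.5 rect [618.  131.6] [38.5 63.5] long-axis deg 92.5
[... 982 characters left out ...]
] z 90.5 rect [622.4  55.7] [40.3 64.7] long-axis deg 92.3 rectang 2.0 rms [37.5 64. ]
scene px [325.6 254.2] n 257 xy [620.9 132.7] z 90.7 rect [618.8 132.2] [39.5 63.9] long-axis deg 91.3 rectang 2.4 rms [37.7 63.9]
scene px [351.6 262.7] n 388 xy [618.9 209.2] z 91.0 rect [617.5 208.8] [59.2 63.8] long-axis deg 91.4 rectang 1.4 rms [55.9 63.8]
scene px [378.7 259.5] n 44 xy [573.6 275.8] z 74.8 rect [572.9 275.8] [47.6  7.8] long-axis deg 1.3 rectang 0.2 rms [ 8.2 50.3]
scene px [228.6 273.6] n 346 xy [789.5 -89. ] z 95.1 rect [789.1 -88.6] [60.8 57.5] long-axis deg 28.4 rectang 28.3 rms [52.4 55. ]
top 74 [[515. 269. 105.]
 [555. 291. 161.]]
scene 238 [[517. 270. 102.]
 [555. 311. 159.]]
```

```bash
H="python3 -m handwheel"
$H '[0,0,0,0,0,0, 0,0,0,0,0,0, 0,0,0,0,0,0, 0,0,0,0,0,0, 0,0,0,0,0,0]' 0 40 | sed -n 2p\;4,5p
$H '[0,0,-0.11,0,0,0, 0,0,-0.12,0,0,0, 0,0,0,0,0,0, 0,0,0,0,0,0]' | sed -n 2p\;4,5p
$H '[0.1,0,0,0,0,0, 0.05,0,0,0,0,0, 0.05,0,0,0,0,0, 0.05,0,0,0,0,0, 0,0,0,0,0,0]' | sed -n 2p\;4,5p
$H '[0.07,0,0,0,0,0, 0.07,0,0,0,0,0, 0.07,0,0,0,0,0, 0.07,0,0,0,0,0, 0,0,0,0,0,0]' | sed -n 2p\;4,5p
```

```text
eef_pos: [0.4763, 0.2913, 0.1786]
contact_force: [-0.1, -0.4, 0.1]
opening: 0.005
eef_pos: [0.4755, 0.2912, 0.143]
contact_force: [1.7, -0.5, -0.1]
opening: -0.001
eef_pos: [0.5152, 0.2918, 0.145]
contact_force: [-3.0, -0.4, 2.9]
opening: -0.001
eef_pos: [0.5576, 0.2919, 0.1456]
contact_force: [-5.0, -0.5, 4.5]
opening: 0.004
```

```bash
H="python3 -m handwheel"
$H '[0.05,0,0,0,0,0, 0.05,0,0,0,0,0, 0,0,0,0,0,0]' | sed -n 2p\;4p
$H '[0.04,0,0,0,0,0, 0.03,0,0,0,0,0, 0,0,0,0,0,0]' | sed -n 2p\;4p
$H '[0.03,0,0,0,0,0, 0,0,0,0,0,0]' | sed -n 2p\;4p
$H '[0.02,0,0,0,0,0, 0,0,0,0,0,0]' | sed -n 2p\;4p
```

```text
eef_pos: [0.5708, 0.292, 0.1441]
contact_force: [-4.9, 1.2, 3.9]
eef_pos: [0.5794, 0.2921, 0.1423]
contact_force: [-5.7, 2.7, 2.2]
eef_pos: [0.5826, 0.2919, 0.1417]
contact_force: [-7.9, 1.7, 1.8]
eef_pos: [0.5833, 0.2919, 0.1416]
contact_force: [-13.4, 1.6, 4.3]
```

Stalled at the stop (13 N). One more nudge, a picture to confirm, then retreat.

```bash
H="python3 -m handwheel"
$H '[0.02,0,0,0,0,0, 0,0,0,0,0,0, 0,0,0,0,0,0]' | sed -n 2p\;4p
python3 - <<'E'
from h import *
snap('scene','scene13')
p=np.load('pics/scene13.npz')['p'][190:310,310:450]; cv2.imwrite('pics/h13.png',cv2.resize(p,None,fx=4,fy=4,interpolation=cv2.INTER_CUBIC))
E
$H '[-0.15,0,0,0,0,0, -0.2,0,0,0,0,0, -0.2,0,0,0,0,0, -0.2,0,0,0,0,0, -0.1,0,0,0,0,0]' | sed -n 2p\;4p
$H '[0,0,0.1,0,0,0, 0,0,0.1,0,0,0, 0,0,0,0,0,0, 0,0,0,0,0,0]'| sed -n 2p\;4p
python3 - <<'E'
from h import *
snap('scene','scene14');snap('top','top14')
P=cloud('scene',np.load('pics/scene14.npz')['d']); m=(P[...,2]>.1)&(P[...,2]<.165)&(P[...,0]>.505)&(P[...,0]<.65)&(P[...,1]>.255)&(P[...,1]<.33)
print(m.sum(),np.percentile(P[m]*1000,[2,98],axis=0).round(0)); to(519,149,110,1.35)
E
```

```text
eef_pos: [0.5839, 0.292, 0.1414]
contact_force: [-20.9, 0.1, 8.5]
eef_pos: [0.4612, 0.291, 0.1428]
contact_force: [0.8, -0.4, -0.6]
eef_pos: [0.465, 0.2915, 0.1747]
contact_force: [0.3, 0.6, 0.3]
235 [[518. 270. 102.]
 [556. 311. 159.]]
t 41.8 pos [464.1 291.1 173. ] yaw 1.4 F [0.3 0.  0.4] M [-0.02  0.   -0.03] op -0.00 (-0.2 mm) ff 0 q6 0.35
  shift [ 0.366 -0.948 -0.42 ] turn [ 0.     -0.0007 -0.0005]
```

View pics/h13.png

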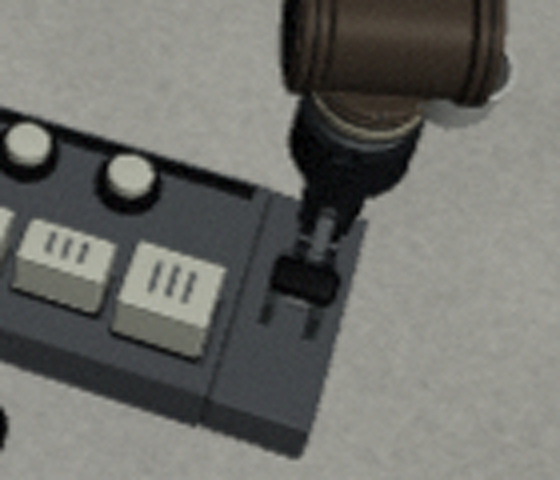

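```bash
H="python3 -m handwheel"
$H '[0,-0.235,0,0,0,0, 0,-0.235,0,0,0,0, 0,-0.235,0,0,0,0, 0.1,-0.235,0,0,0,0, 0.17,0,-0.15,0,0,0]' >/dev/null
$H '[0.1,0,-0.15,0,0,0, 0,0,-0.05,0,0,0, 0,0,0,0,0,0, 0,0,0,0,0,0]' | sed -n 2p\;4p
python3 -c "
from h import *
to(520.5,149.5,100,1.35)"
```

```text
eef_pos: [0.5185, 0.1505, 0.1202]
contact_force: [-0.1, 0.7, -0.2]
t 42.6 pos [518.5 150.5 120.2] yaw 1.4 F [-0.1  0.7 -0.2] M [-0.01  0.01  0.04] op -0.00 (-0.1 mm) ff 0 q6 0.07
  shift [ 0.013 -0.007 -0.134] turn [-0.0001 -0.0027 -0.0008]
```

```bash
H="python3 -m handwheel"
$H '[0.012,-0.007,-0.07,0,0,0, 0,0,-0.06,0,0,0, 0,0,-0.05,0,0,0, 0,0,0,0,0,0]' | sed -n 2p\;4p
$H '[0,0,-0.025,0,0,0, 0,0,0,0,0,0]' | sed -n 2p\;4p
$H '[0,0,-0.025,0,0,0, 0,0,0,0,0,0]' | sed -n 2p\;4p
$H '[0,0,-0.025,0,0,0, 0,0,0,0,0,0]' | sed -n 2p\;4p
```

```text
eef_pos: [0.52, 0.1496, 0.0926]
contact_force: [-0.6, -0.3, -0.3]
eef_pos: [0.5212, 0.1495, 0.0903]
contact_force: [-0.2, 0.7, -0.4]
eef_pos: [0.5217, 0.1495, 0.0869]
contact_force: [0.1, -0.0, 0.9]
eef_pos: [0.522, 0.1495, 0.0834]
contact_force: [0.7, 0.2, 2.7]
```

```bash
H="python3 -m handwheel"
$H '[0,0,-0.02,0,0,0, 0,0,0,0,0,0]' | sed -n 2p\;4p
$H '[0,0,-0.02,0,0,0, 0,0,0,0,0,0]' | sed -n 2p\;4p
$H '[0,0,-0.02,0,0,0, 0,0,0,0,0,0, 0,0,0,0,0,0]' | sed -n 2p\;4p
```

```text
eef_pos: [0.5221, 0.1495, 0.0806]
contact_force: [0.7, 0.1, 5.1]
eef_pos: [0.5223, 0.1495, 0.0798]
contact_force: [-5.0, -0.5, 13.4]
eef_pos: [0.5225, 0.1496, 0.0795]
contact_force: [-10.8, -2.0, 28.4]
```

```bash
H="python3 -m handwheel"
$H '[0,0,0.1,0,0,0, 0,0,0.13,0,0,0, 0,-0.13,0,0,0,0, 0,-0.2,0,0,0,0, 0.01,-0.2,0,0,0,0]' >/dev/null
$H '[0,0,0,0,0,0, 0,0,0,0,0,0, 0,0,0,0,0,0, 0,0,0,0,0,0]' | sed -n 2p\;4p
python3 -c "
from h import *
to(522.2,70.5,88,1.35)"
```

```text
eef_pos: [0.5227, 0.0707, 0.1084]
contact_force: [-0.5, 0.5, 0.1]
t 44.7 pos [522.7  70.7 108.4] yaw 1.4 F [-0.5  0.5  0.1] M [ 0.04 -0.01 -0.02] op -0.00 (-0.2 mm) ff 0 q6 -0.08
  shift [-0.003 -0.002 -0.136] turn [-0.0006 -0.0011 -0.0011]
```

```bash
H="python3 -m handwheel"
$H '[0,0,-0.06,0,0,0, 0,0,-0.06,0,0,0, 0,0,-0.03,0,0,0, 0,0,0,0,0,0, 0,0,0,0,0,0]' | sed -n 2p\;4p
$H '[0,0,-0.02,0,0,0, 0,0,-0.02,0,0,0, 0,0,0,0,0,0]' | sed -n 2p\;4p
$H '[0,0,-0.02,0,0,0, 0,0,0,0,0,0]' | sed -n 2p\;4p
$H '[0,0,-0.02,0,0,0, 0,0,0,0,0,0]' | sed -n 2p\;4p
$H '[0,0,-0.01,0,0,0, 0,0,0,0,0,0]' | sed -n 2p\;4p
```

```text
eef_pos: [0.5225, 0.0704, 0.0856]
contact_force: [-0.6, 0.9, 1.9]
eef_pos: [0.5233, 0.0701, 0.0803]
contact_force: [-1.0, 2.0, 3.2]
eef_pos: [0.5236, 0.0701, 0.0798]
contact_force: [-7.1, 0.6, 14.9]
eef_pos: [0.5238, 0.0701, 0.0795]
contact_force: [-13.9, 1.5, 29.3]
eef_pos: [0.5239, 0.0701, 0.0793]
contact_force: [-16.9, 0.8, 36.7]
```

```bash
H="python3 -m handwheel"
$H '[0,0,0.12,0,0,0, 0,0,0.13,0,0,0, 0,-0.13,0,0,0,0, 0,-0.2,0,0,0,0, 0.01,-0.2,0,0,0,0]' >/dev/null
$H '[0,0,0,0,0,0, 0,0,0,0,0,0, 0,0,0,0,0,0, 0,0,0,0,0,0]' | sed -n 2p\;4p
python3 -c "
from h import *
to(524,-9,88,1.35)"
```

```text
eef_pos: [0.5243, -0.0088, 0.1099]
contact_force: [-0.7, -0.1, 0.3]
t 46.6 pos [524.3  -8.8 109.9] yaw 1.4 F [-0.7 -0.1  0.3] M [-0.02  0.04  0.02] op -0.00 (-0.0 mm) ff 0 q6 -0.24
  shift [-0.002 -0.001 -0.146] turn [-0.0005 -0.0009 -0.0011]
```

```bash
H="python3 -m handwheel"
$H '[0,0,-0.06,0,0,0, 0,0,-0.06,0,0,0, 0,0,-0.04,0,0,0, 0,0,0,0,0,0, 0,0,0,0,0,0]' | sed -n 2p\;4p
$H '[0,0,-0.02,0,0,0, 0,0,-0.02,0,0,0, 0,0,0,0,0,0]' | sed -n 2p\;4p
$H '[0,0,-0.02,0,0,0, 0,0,0,0,0,0]' | sed -n 2p\;4p
$H '[0,0,-0.02,0,0,0, 0,0,0,0,0,0]' | sed -n 2p\;4p
$H '[0,0,0.12,0,0,0, 0,0,0.2,0,0,0, 0,0,0.2,0,0,0, -0.1,0,0,0,0,0, 0,0,0,0,0,0]' | sed -n 2p\;4p
$H '[0,0,0,0,0,0, 0,0,0,0,0,0, 0,0,0,0,0,0]' | sed -n 2p\;4p
python3 - <<'E'
from h import *
packs('15')
E
```

```text
eef_pos: [0.5239, -0.009, 0.0855]
contact_force: [-0.4, 0.6, 1.6]
eef_pos: [0.5247, -0.0094, 0.0803]
contact_force: [-1.0, 1.6, 3.8]
eef_pos: [0.5251, -0.0095, 0.0798]
contact_force: [-6.5, 2.3, 14.9]
eef_pos: [0.5253, -0.0095, 0.0795]
contact_force: [-13.7, 3.5, 30.5]
eef_pos: [0.5096, -0.0098, 0.1541]
contact_force: [0.2, 0.2, -0.8]
eef_pos: [0.5091, -0.0095, 0.1508]
contact_force: [0.5, -0.7, 0.3]
top px [305.4 122. ] n 278 xy [788.7 -90. ] z 96.4 rect [788.8 -90.1] [60.1 58.2] long-axis deg 175.6 rectang 51.9 rms [52.7 54.1]
top px [205.4 175.8] n 313 xy [616.6 208.3] z 92.3 rect [615.8 207.8] [53.2 62.9] long-axis deg 88.9 rectang 0.6 rms [52.2 62.7]
top px [282.9 171.1] n 166 xy [632.3 -24.5] z 92.7 rect [629.7 -22.3] [32.7 60.2] long-axis deg 80.9 rectang 1.0 rms [27.7 63.2]
top px [230.5 175.3] n 227 xy [619.1 132.5] z 92.4 rect [618.5 131.7] [37.3 64.7] long-axis deg 90.0 rectang 0.6 rms [37.3 65.2]
top px [248.5 174.2] n 62 xy [622.5  77.4] z 91.6 rect [620.9  75.3] [34.3 21.4] long-axis deg 167.1 rectang 0.4 rms [17.5 36.8]
top px [176.7 195.7] n 89 xy [527.5 283.7] z 150.
[... 555 characters left out ...]
long-axis deg 49.5 rectang 27.3 rms [26.4 30.2]
scene px [300.  246.2] n 250 xy [622.9  56.3] z 90.0 rect [622.9  55.8] [39. 64.] long-axis deg 93.4 rectang 1.4 rms [37.6 63.8]
scene px [325.6 254.2] n 252 xy [620.7 132.8] z 90.7 rect [620.1 132.7] [63.9 38.5] long-axis deg 92.5 rectang 88.8 rms [36.7 63.7]
scene px [351.5 262.7] n 386 xy [618.9 209.3] z 90.7 rect [617.  208.8] [57.4 63.7] long-axis deg 92.4 rectang 1.1 rms [55.3 63.8]
scene px [378.6 259.7] n 45 xy [574.2 275.9] z 74.9 rect [573.6 275.8] [50.4  7.8] long-axis deg 1.4 rectang 0.1 rms [ 8.1 52.4]
scene px [228.4 273.6] n 352 xy [789.3 -89.2] z 94.7 rect [788.3 -89. ] [62.  57.2] long-axis deg 25.0 rectang 27.4 rms [52.4 56. ]
```

View pics/scene15.png

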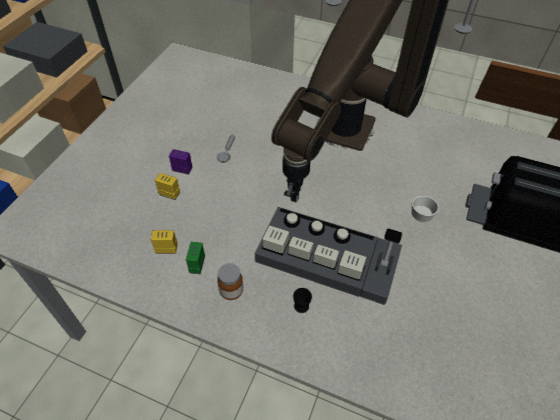

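The picture shows all four packs home, in a row from (275,238) to (352,264). The lever is back at rest at (393,236), the breakfast things and look-alikes are untouched, and the robot is clear of everything. I'm handing in.

```bash
python3 -c "
from plant import ctrl
print(ctrl.sign_off())"
```

```text
the job is handed in; nothing more can be done
None
```

The job is handed in: all four packs are home in their own sockets, the lever was swung to its stop and sprang back, and the three keys were pressed fully down in order from the lever outwards; the breakfast things and look-alikes look unmoved.

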